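# File the blue test tile in the storage rack

### The arm

A 6-joint arm with a two-finger parallel gripper is mounted at the origin on the work surface; the furniture and walls round the work are solid. World frame = base frame: x ahead of the robot, y to its left, z up, the work surface at z = 0. Lengths are in mm, angles in degrees, forces in N, time in s.
With the tool pointing down it reaches from about 350 to 850 mm from the base axis. Payload 8.1 kg.
Tool frame: the origin (TCP) lies at the very end of the fingers, on their centre line; the grasp point (between the pads) lies 19 mm behind it (r.grasp_offset is the distance from the TCP to the grasp point, in mm); z points along the fingers, y is the line along which they close (so a half turn about z gives the same grasp; the last joint's range is limited). The gripper opens to 85 mm and grips with 20 to 120 N. Pads are 22 mm wide; open, the fingers measure 114 mm over their backs; the gripper's body (76 mm by 85 mm) begins 54 mm behind the grasp point. The pads swing forward as they close: fully open they stand 13 mm farther back than shut.
Start: joints at [-76.455, 7.471, 85.268, -0, 87.261, -4.893], TCP at [189.785, -569.199, 231.292] pointing down, gripper open.
Joint ranges: [-169.43, 169.43], [-51.17, 129.36], [1.28, 143.12], [-76.62, 256.62], [0, 156.53], [-152.29, 152.29]. Speed limits (degrees/s): [136.94, 136.94, 159.86, 180, 180, 180].

### API

Orientations are given as [roll, pitch, yaw] about the fixed x, y, z axes, in that order (R = Rz(yaw) Ry(pitch) Rx(roll)).
In Python, from bench import r gives the robot as it stands.
- The arm moves only by the tool carry_out, never from a script. Its argument "commands" is a list of rows, each an object with "jaw": the finger opening in m, from 0 to 0.0854; "translation": the shift along the tool's x, y, z in m, a list of three; "spin": the turn about the tool's z in rad. A call has exactly 8 rows; each row shifts and turns the commanded pose from where the row before left it, along the tool's axes as they then stand; what a row does not reach is not made up. A row lasts 1/12 s, in which the tool goes at most 41.7 mm and 7.16 degrees, less where a joint would pass 70% of its speed; a pose out of reach is approached as far as the arm can. A call is refused whole if a number of a shift passes 0.0417 or a number of a turn 0.125, either way. A call with a gripper value outside its range is refused whole. The fingers move at their own pace and stop on an object; "squeeze" is the grip in N (left out, the last holds). Time passes only in rows, so rows that do not move let the fingers close, or fill a call up. It gives the time, the measured TCP pose, the force, the opening and the grip force at its end, in the units of the state.
- r.sense(): the state, without advancing time (a new reading comes with each control period).
- r.snapshot(name): name is "scene" or "top"; returns a dict with "pixels" (480x640x3 uint8, blue, green, red), "K" (3x3 intrinsics, pixels), "extrinsics" (4x4, takes a point from camera to world coordinates). Camera axes: x right, y down, z forward; pixel columns grow to the right and rows downward; lengths in mm; the calibration is good to about 2 mm. A picture is of the moment at which its call begins. There is no depth.
- r.hand_in(): hands the job in; it is judged then, once.
Trained networks look in a picture, given as the dict that the camera call returned (one of the last four; its "shot" number tells which), for a name from the list of things; names that differ only in an ending like _2 or _b are one class to them, and where a whole thing is asked for, a point or a joint stands for the part that bears it (a point fixed in the world has none). Each returns a list of dicts, best first, with "score" (0 to 1); they miss things now and then, are a little off and sometimes report something else, mostly with a low value. They report only what shows in the picture. A call takes as long as a camera call.
- r.spot_in(picture, target): "xy" ([column, row] in pixels, amid what is visible of it).
- r.regions_of(picture, target): "pixels" (480x640 bool, what is visible of it) and "xy" ([column, row] in pixels, amid what is visible of it).
- r.landmark_of(picture, target): "xy" ([column, row] in pixels: a listed point, or the origin of a listed thing).
The state is a dict: "time": time; "joint_pos": joint angles; "qd": joint speeds; "joint_efforts": joint torques, N m; "tool_pos": TCP position; "tcp_rot": TCP orientation; "ft_force": force on the tool from outside, world axes, zero at the start; "wrist_torque": the same for the moment, N m; "finger_gap": finger opening in mm; "grip_force": force on a finger pad.
Only numpy, scipy, OpenCV 4.12 (cv2) and the standard library are available. Lean on these libraries where they do the work, as an engineer would, in place of code of your own. Each camera call takes 0.05 s, during which the arm holds its last target. There are 200 camera calls.

### The job

Take the blue-glazed reference tile out of the slanted slot of the examination stand and stand it on edge in the free slot of the wooden rack, the one marked by the red clip. The stop inside that slot has been set to an unknown height: lower the tile until you feel it bottom, push it home with about 10 N (never hard enough to break it) for half a second, and only then let go; do not drop it, and leave the other tiles and the sherds where they are.

Things in the scene. Friction and masses are not known exactly. Their poses are not given: they have to be found in the camera images.
- tile: Terracotta slab with blue panels on both faces, 12 (its x) x 100 (y) x 140 mm (z), 0.17-0.35 kg. Origin: middle of its bottom; z points to its top edge. It starts leaning 0.55 rad off vertical, top roughly towards the robot; the upper 65 mm are free on both faces: pinch there across the 12 mm, fingers along its -z, about 30 N, and draw it out along its +z by 80 mm or more.
- stand: Fixed plywood stand, base 125 x 130 mm (x, y), with a slanted slot, 120 mm long and 16 mm wide, that holds the tile: slot floor 30 mm above the table, rear board reaching 75 mm and front lip 35 mm up the tile. Origin: on the table under the middle of the slot floor.
- rack: Fixed light wooden rack, 204 (its x) x 122 (y) x 76 mm high. Four vertical slots run along its y, at x = -66, -22, +22 and +66 mm, each 15.5 mm wide and 106 mm long inside, with 4 mm bevels at the mouths of the long sides. Origin: centre of its underside, on the table.
- marker: Small red clip over the rack's +y end wall at the free slot. Origin: the middle (x, y) of that slot, at table height; axes parallel to the rack's. It carries the flat stop deep in the slot on which the tile must stand: its top is 16 to 40 mm above the table, different each time. The stop's cork pad gives about 0.25 mm per N, then is hard after 5 mm.
- white_tile: Short tile with white panels, 12 x 100 x 80 mm, standing loose in another rack slot, top 92 mm above the table; origin at the centre of its bottom. Leave it.
- green_tile: Short tile with green panels, as the white one. Leave it.
- grey_tile: Short tile with grey panels, as the white one. Leave it.
- sherd_1: Loose pottery sherd, 94 x 69 x 14 mm, lying on the table, origin under its middle. Leave it.
- sherd_2: Loose pottery sherd, 104 x 102 x 22 mm, lying on the table, origin under its middle. Leave it.
- sherd_3: Loose pottery sherd, 97 x 72 x 15 mm, lying on the table, origin under its middle. Leave it.

How it is judged:
By the outcome, as a careful person would: the job done as asked, in the order asked, and still so for the second after the job is handed in, with the robot touching nothing.
It also fails if it takes over 46 s, if anything falls off the work surface, if the arm or the gripper's body presses on something with over 40 N, if the wrist force passes 120 N, or if a joint passes its speed limit or range.

## Working session

There is one attempt and no reset: what is moved stays moved. The work goes in short steps, Python scripts to look and compute and a tool call to move; the robot and the scene stay as the last step left them, time stands still between calls to the robot, and variables do not carry over. Pictures are saved under pics/ and viewed, at most 10 in all, crops included, and the job is handed in when it is done.

Besides the shell and the picture viewer there is one more tool, called after ">>>" by a JSON object that holds its "fn" and its "kwargs", one argument or row to a line. carry_out: Moves the arm, as the interface text tells. Its arguments: {"type":"object","properties":{"commands":{"type":"array","items":{"type":"object","properties":{"jaw":{"type":"number"},"translation":{"type":"array","items":{"type":"number"}},"spin":{"type":"number"}}}},"squeeze":{"type":"number"}},"required":["commands"]}

```bash
mkdir -p pics; cat > h.py <<'E'
import numpy as np, cv2
from bench import r
def ray(p,uv):
    K=np.array(p["K"]);T=np.array(p["extrinsics"])
    d=T[:3,:3]@np.linalg.solve(K,[uv[0],uv[1],1]);return T[:3,3],d/np.linalg.norm(d)
def atz(p,uv,z):
    o,d=ray(p,uv);return o+d*(z-o[2])/d[2]
def tri(p,a,q,b):
    o1,d1=ray(p,a);o2,d2=ray(q,b)
    A=np.stack([d1,-d2],1);s=np.linalg.lstsq(A,o2-o1,rcond=None)[0]
    x,y=o1+s[0]*d1,o2+s[1]*d2;return (x+y)/2,np.linalg.norm(x-y)
def proj(p,X):
    T=np.array(p["extrinsics"]);c=(np.atleast_2d(X)-T[:3,3])@T[:3,:3]
    c=c@np.array(p["K"]).T;return c[:,:2]/c[:,2:]
E
python3 - <<'E'
from h import *
np.set_printoptions(precision=1,suppress=True)
s=r.snapshot("scene");t=r.snapshot("top")
for n,p in(("scene",s),("top",t)):
    cv2.imwrite(f"pics/{n}0.png",p["pixels"]);np.savez(f"{n}0.npz",**{k:p[k] for k in("pixels","K","extrinsics")})
    print(n,np.array(p["extrinsics"])[:3,3])
for nm in["tile","stand","rack","marker","white_tile","green_tile","grey_tile","sherd_1"]:
    a=r.landmark_of(s,nm)[:3];b=r.landmark_of(t,nm)[:3]
    print(nm,[(np.round(x["xy"]),round(x["score"],2)) for x in a],[(np.round(x["xy"]),round(x["score"],2)) for x in b])
    if a and b: print("   ",*tri(s,a[0]["xy"],t,b[0]["xy"]))
print(r.sense())
E
```

```text
scene [-164.8  582.9  682.7]
top [448.3 -12.5 902. ]
tile [(array([234., 256.]), 0.82)] [(array([245., 162.]), 0.63)]
    [630.7  97.6  18.7] 7.499799485394883
stand [] [(array([246., 166.]), 0.91)]
rack [(array([378., 214.]), 0.61)] [(array([418., 190.]), 0.92), (array([379., 302.]), 0.69)]
    [ 574.7 -238.5   -7.3] 0.05666089401998258
marker [(array([435., 270.]), 0.41)] [(array([420., 181.]), 0.74), (array([417., 158.]), 0.47)]
    [ 564.5 -334.5 -195.2] 145.8137879626499
white_tile [] []
green_tile [] [(array([415., 202.]), 0.8), (array([413., 223.]), 0.72)]
grey_tile [] [(array([411., 226.]), 0.68)]
sherd_1 [(array([288., 364.]), 0.94), (array([361., 302.]), 0.67), (array([433., 272.]), 0.63)] [(array([192., 310.]), 0.87), (array([381., 300.]), 0.8), (array([298., 288.]), 0.63)]
    [352.9 196.7  10.4] 5.86458989857051
{'time': 0.9, 'joint_pos': array([-76.5,   7.5,  85.3,   0. ,  87.3,  -4.9]), 'qd': array([ 0. , -0.1,  0. ,  0.1,  0. ,  0. ]), 'joint_efforts': array([  0. , -56.9, -50.1,  -0. ,   0. ,  -0. ]), 'tool_pos': array([ 189.8, -569.2,  231.3]), 'tcp_rot': array([-180. ,   -0. ,   18.4]), 'ft_force': array([-0.6, -0.1, -0.3]), 'wrist_torque': array([ 0.,  0., -0.]), 'grip_force': 0.0, 'finger_gap': 85.21633110560941}
```

View pics/scene0.png

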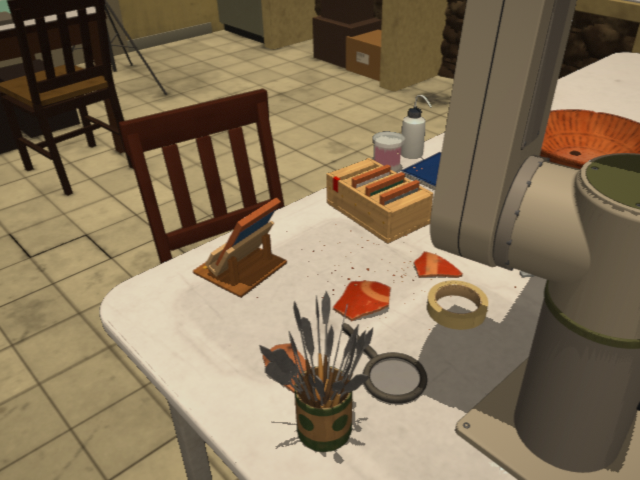

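View pics/top0.png

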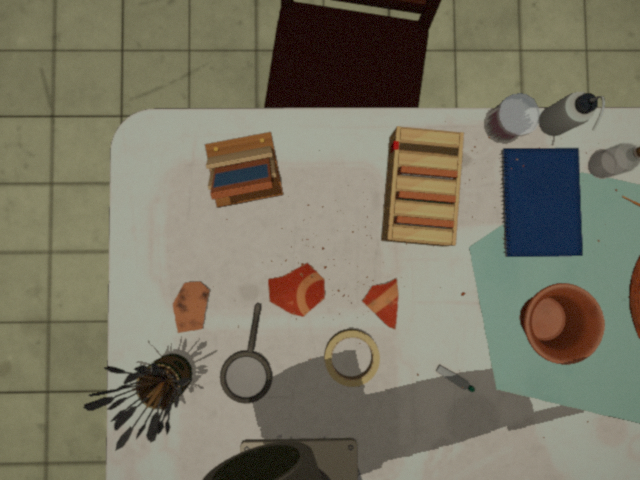

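The scene view shows the stand with the blue tile at about (245,240) and the rack at (380,200), with the red clip at its far-left corner (335,183). In the top view the tile is at (242,178) and the rack spans (396,127)-(464,245). The clip at (396,146) marks the slot farthest in x. I'll enlarge both.

```bash
python3 - <<'E'
from h import *
t=cv2.imread("pics/top0.png");s=cv2.imread("pics/scene0.png")
def c(im,x,y,w,h,k,name):
    o=cv2.resize(im[y:y+h,x:x+w],None,fx=k,fy=k,interpolation=cv2.INTER_CUBIC)
    for i in range(0,w,10): cv2.line(o,(i*k,0),(i*k,6 if (x+i)%50 else 16),(0,255,0),1)
    for i in range(0,h,10): cv2.line(o,(0,i*k),(6 if (y+i)%50 else 16,i*k),(0,255,0),1)
    return o
A=c(t,200,120,100,100,4,'');B=c(t,370,115,100,140,4,'')
o=np.zeros((560,800,3),np.uint8);o[:400,:400]=A;o[:560,400:]=B
cv2.imwrite("pics/m1.png",o)
A=c(s,190,190,100,110,4,'');B=c(s,320,150,100,100,4,'')
o=np.zeros((440,800,3),np.uint8);o[:440,:400]=A;o[:400,400:]=B
cv2.imwrite("pics/m2.png",o)
E
```

```text
(no output)
```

View pics/m1.png

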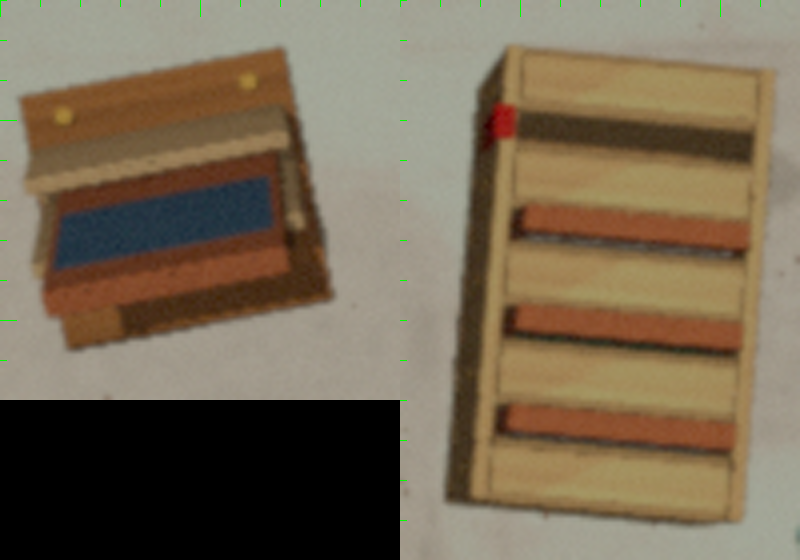

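View pics/m2.png

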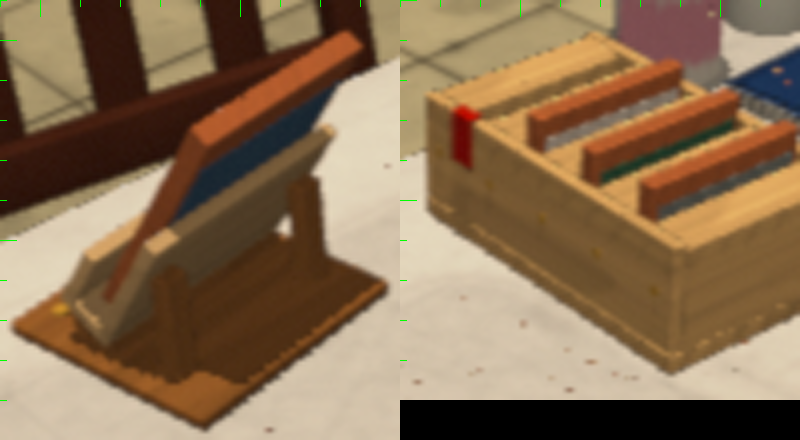

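m1 (top, 4x) shows the tile's upper edge face with pixel corners at about (210.6,191.4), (271.4,181.1), (211.6,198.4) and (271.9,187.1). The rack's top corners are at about (396.4,126.1), (463.1,132.1), (387.1,238.9) and (455.1,244.4). m2 (scene, 4x) shows the tile's top-face corners at (237.1,221.6), (240.4,226.6), (276.4,197.1) and (280.4,201.1). The free slot is the one beside the red clip, the farthest in x. Next I'll fit poses to both views.

```bash
python3 - <<'E'
from h import *
from scipy.optimize import least_squares
from scipy.spatial.transform import Rotation as R
np.set_printoptions(precision=2,suppress=True)
s=dict(np.load("scene0.npz"));t=dict(np.load("top0.npz"))
print(s["K"][0],t["K"][0])
# tile: x = normal, top leans to -x world: z_tile = Rz(yaw)*Ry(-lean)*ez
L=np.array([[6,50,140],[6,-50,140],[-6,50,140],[-6,-50,140]])
ut=np.array([[210.6,191.4],[271.4,181.1],[211.6,198.4],[271.9,187.1]])
us=np.array([[237.1,221.6],[276.4,197.1],[240.4,226.6],[280.4,201.1]])
def tp(p): return p[:3]+R.from_euler("ZY",[p[3],-p[4]]).apply(L)
def f(p,a=1,b=1): X=tp(p);return np.r_[a*(proj(t,X)-ut).ravel(),b*(proj(s,X)-us).ravel()]
q=least_squares(f,[640,95,30,0,.55]).x
print("tile",q[:3],np.degrees(q[3]),q[4],f(q).reshape(-1,2))
g=lambda p:f(np.r_[p,.55]);q2=least_squares(g,q[:4]).x
print("lean fixed",q2,np.degrees(q2[3]),np.abs(g(q2)).max())
for i in range(4): print(tri(t,ut[i],s,us[i]))
C=np.array([[102,61,76],[102,-61,76],[-102,61,76],[-102,-61,76]])
rt=np.array([[396.4,126.1],[463.1,132.1],[387.1,238.9],[455.1,244.4]])
S=np.array([[102,61,76],[-102,61,76],[102,-61,76],[-102,61,0],[102,61,0]])
rs=np.array([[326.6,173.4],[389.6,211.6],[368.9,157.9],[387.6,242.9],[327.1,202.1]])
def rp(p,M): return np.r_[p[:2],p[2]]+R.from_euler("Z",p[3]).apply(M)
def h(p,a=1,b=1): return np.r_[a*(proj(t,rp(p,C))-rt).ravel(),b*(proj(s,rp(p,S))-rs).ravel()]
for a,b,n in((1,1,"both"),(1,0,"top"),(0,1,"scene")):
    k=least_squares(lambda p:h(np.r_[p[:2],0,p[2]],a,b),[570,-230,0]).x; print("rack",n,k[:2],np.degrees(k[2]),np.abs(h(np.r_[k[:2],0,k[2]],a,b)).max())
k=least_squares(h,[570,-230,0,0]).x;print("rack free z",k,np.degrees(k[3]));print(h(k).reshape(-1,2))
E
```

```text
[592.31   0.   333.89] [470.68   0.   313.41]
tile [635.08  98.88  32.54] 9.861581234387447 0.6033305917534713 [[-1.07  0.12]
 [-0.11 -0.59]
 [-0.19 -0.29]
 [ 0.75  0.06]
 [-0.5  -0.2 ]
 [ 0.09 -0.32]
 [ 0.89  0.16]
 [ 0.53  0.68]]
lean fixed [628.92  97.79  28.47   0.17] 9.851515456700128 1.0588352674270993
(array([553.57, 134.02, 150.  ]), np.float64(0.2710545522589175))
(array([569.65,  37.03, 150.84]), np.float64(0.8624800726742631))
(array([543.55, 134.12, 144.66]), np.float64(2.0093880594785545))
(array([560.37,  36.29, 146.34]), np.float64(0.10142240249400644))
rack both [ 572.56 -232.25] -5.562644084488652 1.1889722303865824
rack top [ 572.8 -231.6] -5.5317866024169 0.814688169492797
rack scene [ 572.9  -233.65] -5.597765768826123 1.205014443870084
rack free z [ 572.55 -232.24    0.03   -0.1 ] -5.562188125880336
[[-0.14 -0.57]
 [ 0.82 -0.27]
 [ 0.12  0.38]
 [ 0.68  0.97]
 [-0.71 -0.56]
 [-0.3   0.31]
 [ 0.02 -0.97]
 [-0.06  1.18]
 [-0.69  1.  ]]
```

```bash
cat >> h.py <<'E'
from scipy.spatial.transform import Rotation as R
import json
def Rm(rpy): return R.from_euler("xyz",rpy,degrees=True)
def plan(target,yaw,n,start=None,rot=None):
    """n equal world steps to target (mm) while turning to yaw (deg), tool stays as tilted; prints rows"""
    s=r.sense();p=np.array(s["tool_pos"] if start is None else start,float);q=Rm(s["tcp_rot"]) if rot is None else rot
    y0=s["tcp_rot"][2];sp=-((yaw-y0+180)%360-180)/n if yaw is not None else 0
    sp=np.radians(sp);d=(np.array(target)-p)/n
    for i in range(n):
        t=np.round(q.inv().apply(d)/1000,4);w=round(sp,4)
        print(i,json.dumps({"t":t.tolist(),"s":w}))
        p=p+q.apply(t*1000);q=q*R.from_rotvec([0,0,w])
    print("end",p.round(1),q.as_euler("xyz",degrees=True).round(2))
E
python3 - <<'E'
from h import *
plan([530,80,300],99.85,24)
E
```

```text
0 {"t": [0.022, -0.0212, -0.0029], "s": -0.0592}
1 {"t": [0.0232, -0.0198, -0.0029], "s": -0.0592}
2 {"t": [0.0244, -0.0184, -0.0029], "s": -0.0592}
3 {"t": [0.0254, -0.017, -0.0029], "s": -0.0592}
4 {"t": [0.0264, -0.0154, -0.0029], "s": -0.0592}
5 {"t": [0.0272, -0.0138, -0.0029], "s": -0.0592}
6 {"t": [0.028, -0.0122, -0.0029], "s": -0.0592}
7 {"t": [0.0287, -0.0105, -0.0029], "s": -0.0592}
8 {"t": [0.0292, -0.0088, -0.0029], "s": -0.0592}
9 {"t": [0.0297, -0.0071, -0.0029], "s": -0.0592}
10 {"t": [0.0301, -0.0053, -0.0029], "s": -0.0592}
11 {"t": [0.0303, -0.0035, -0.0029], "s": -0.0592}
12 {"t": [0.0305, -0.0017, -0.0029], "s": -0.0592}
13 {"t": [0.0305, 0.0001, -0.0029], "s": -0.0592}
14 {"t": [0.0305, 0.0019, -0.0029], "s": -0.0592}
15 {"t": [0.0303, 0.0037, -0.0029], "s": -0.0592}
16 {"t": [0.03, 0.0055, -0.0029], "s": -0.0592}
17 {"t": [0.0297, 0.0073, -0.0029], "s": -0.0592}
18 {"t": [0.0292, 0.009, -0.0029], "s": -0.0592}
19 {"t": [0.0286, 0.0107, -0.0029], "s": -0.0592}
20 {"t": [0.0279, 0.0124, -0.0029], "s": -0.0592}
21 {"t": [0.0271, 0.014, -0.0029], "s": -0.0592}
22 {"t": [0.0263, 0.0156, -0.0029], "s": -0.0592}
23 {"t": [0.0253, 0.0171, -0.0029], "s": -0.0592}
end [530.   79.9 300.9] [180.    -0.    99.84]
```

>>> {"fn": "carry_out", "kwargs": {
  "commands": [
    {"jaw": 0.085,"translation": [0.022,-0.021,-0.003],"spin": -0.059},
    {"jaw": 0.085,"translation": [0.023,-0.02,-0.003],"spin": -0.059},
    {"jaw": 0.085,"translation": [0.024,-0.018,-0.003],"spin": -0.059},
    {"jaw": 0.085,"translation": [0.025,-0.017,-0.003],"spin": -0.059},
    {"jaw": 0.085,"translation": [0.026,-0.015,-0.003],"spin": -0.059},
    {"jaw": 0.085,"translation": [0.027,-0.014,-0.003],"spin": -0.059},
    {"jaw": 0.085,"translation": [0.028,-0.012,-0.003],"spin": -0.059},
    {"jaw": 0.085,"translation": [0.029,-0.01,-0.003],"spin": -0.059}
  ]
}}

```text
time: 1.57
tool_pos: [303.4, -353.3, 255.6]
tcp_rot: [180.0, 0.0, 45.6]
ft_force: [0.7, 0.1, 0.2]
finger_gap: 85.4
grip_force: 0.0
```

>>> {"fn": "carry_out", "kwargs": {
  "commands": [
    {"jaw": 0.085,"translation": [0.029,-0.009,-0.003],"spin": -0.059},
    {"jaw": 0.085,"translation": [0.03,-0.007,-0.003],"spin": -0.059},
    {"jaw": 0.085,"translation": [0.03,-0.005,-0.003],"spin": -0.059},
    {"jaw": 0.085,"translation": [0.03,-0.004,-0.003],"spin": -0.059},
    {"jaw": 0.085,"translation": [0.03,-0.002,-0.003],"spin": -0.059},
    {"jaw": 0.085,"translation": [0.03,0,-0.003],"spin": -0.059},
    {"jaw": 0.085,"translation": [0.03,0.002,-0.003],"spin": -0.059},
    {"jaw": 0.085,"translation": [0.03,0.004,-0.003],"spin": -0.059}
  ]
}}

```text
time: 2.23
tool_pos: [416.1, -138.7, 279.8]
tcp_rot: [180.0, 0.0, 72.7]
ft_force: [0.0, -0.0, 0.8]
finger_gap: 85.0
grip_force: 0.0
```

>>> {"fn": "carry_out", "kwargs": {
  "commands": [
    {"jaw": 0.085,"translation": [0.03,0.006,-0.003],"spin": -0.059},
    {"jaw": 0.085,"translation": [0.03,0.007,-0.003],"spin": -0.059},
    {"jaw": 0.085,"translation": [0.029,0.009,-0.003],"spin": -0.059},
    {"jaw": 0.085,"translation": [0.029,0.011,-0.003],"spin": -0.059},
    {"jaw": 0.085,"translation": [0.028,0.012,-0.003],"spin": -0.059},
    {"jaw": 0.085,"translation": [0.027,0.014,-0.003],"spin": -0.059},
    {"jaw": 0.085,"translation": [0.026,0.016,-0.003],"spin": -0.059},
    {"jaw": 0.085,"translation": [0.025,0.017,-0.003],"spin": -0.059}
  ]
}}

```text
time: 2.9
tool_pos: [531.0, 77.3, 303.6]
tcp_rot: [180.0, 0.0, 99.7]
ft_force: [-0.2, -0.6, -0.5]
finger_gap: 84.9
grip_force: 0.0
```

>>> {"fn": "carry_out", "kwargs": {
  "commands": [
    {"jaw": 0.085,"translation": [0,0,-0.04],"spin": 0},
    {"jaw": 0.085,"translation": [0,0,-0.04],"spin": 0},
    {"jaw": 0.085,"translation": [0,0,-0.04],"spin": 0},
    {"jaw": 0.085,"translation": [0,0,-0.04],"spin": 0},
    {"jaw": 0.085,"translation": [0,0,-0.04],"spin": 0},
    {"jaw": 0.085,"translation": [0,0,-0.04],"spin": 0},
    {"jaw": 0.085,"translation": [0,0,-0.04],"spin": 0},
    {"jaw": 0.085,"translation": [0,0,-0.04],"spin": 0}
  ]
}}

```text
time: 3.57
tool_pos: [529.7, 75.7, 625.2]
tcp_rot: [179.9, 0.0, 99.6]
ft_force: [1.3, -0.4, 1.3]
finger_gap: 85.4
grip_force: 0.0
```

```bash
python3 - <<'E'
from h import *
s=r.sense();print(s["joint_pos"].round(2),s["tool_pos"],s["tcp_rot"])
E
```

```text
[  2.64  10.8   39.1    0.   130.03  -6.93] [529.69304664  75.6983904  625.17793791] [1.79929108e+02 8.00688904e-03 9.95708299e+01]
```

>>> {"fn": "carry_out", "kwargs": {
  "commands": [
    {"jaw": 0.085,"translation": [0.034,-0.001,-0.02],"spin": 0},
    {"jaw": 0.085,"translation": [0.034,-0.002,-0.02],"spin": 0},
    {"jaw": 0.085,"translation": [0,0,-0.04],"spin": 0},
    {"jaw": 0.085,"translation": [0,0,-0.04],"spin": 0},
    {"jaw": 0.085,"translation": [0,0,-0.04],"spin": 0},
    {"jaw": 0.085,"translation": [0,0,-0.04],"spin": 0},
    {"jaw": 0.085,"translation": [0,0,-0.04],"spin": 0},
    {"jaw": 0.085,"translation": [0,0,-0.04],"spin": 0}
  ]
}}

```text
time: 4.23
tool_pos: [415.2, 113.1, 768.7]
tcp_rot: [-178.8, -0.7, 99.5]
ft_force: [0.4, 0.4, 0.0]
finger_gap: 85.2
grip_force: 0.0
```

```bash
python3 - <<'E'
from h import *
s=r.sense();print(s["joint_pos"].round(2),s["tool_pos"],s["tcp_rot"])
E
```

```text
[  7.86  23.45   1.32   1.59 156.46  -0.22] [415.23800044 113.11119937 768.69410554] [-178.78129948   -0.6689799    99.52693374]
```

>>> {"fn": "carry_out", "kwargs": {
  "commands": [
    {"jaw": 0.085,"translation": [-0.006,0.013,0.036],"spin": 0},
    {"jaw": 0.085,"translation": [-0.006,0.013,0.036],"spin": 0},
    {"jaw": 0.085,"translation": [-0.006,0.013,0.036],"spin": 0},
    {"jaw": 0.085,"translation": [-0.006,0.013,0.036],"spin": 0},
    {"jaw": 0.085,"translation": [-0.006,0.013,0.036],"spin": 0},
    {"jaw": 0.085,"translation": [-0.006,0.013,0.036],"spin": 0},
    {"jaw": 0.085,"translation": [-0.006,0.013,0.036],"spin": 0},
    {"jaw": 0.085,"translation": [-0.006,0.013,0.036],"spin": 0}
  ]
}}

```text
time: 4.9
tool_pos: [506.8, 90.0, 524.3]
tcp_rot: [-178.8, -0.7, 99.5]
ft_force: [0.9, 0.2, 0.5]
finger_gap: 84.9
grip_force: 0.0
```

```bash
python3 - <<'E'
from h import *
s=r.sense();print(s["joint_pos"].round(2),s["tool_pos"],s["tcp_rot"])
E
```

```text
[  3.96   0.14  62.27   0.65 118.85  -5.27] [506.83445587  89.99528561 524.25012505] [-178.80146937   -0.68846089   99.52064961]
```

>>> {"fn": "carry_out", "kwargs": {
  "commands": [
    {"jaw": 0.085,"translation": [0.008,0.029,-0.028],"spin": 0},
    {"jaw": 0.085,"translation": [0.008,0.029,-0.028],"spin": 0},
    {"jaw": 0.085,"translation": [0.008,0.029,-0.028],"spin": 0},
    {"jaw": 0.085,"translation": [0.008,0.029,-0.028],"spin": 0},
    {"jaw": 0.085,"translation": [0.008,0.029,-0.028],"spin": 0},
    {"jaw": 0.085,"translation": [0.008,0.029,-0.028],"spin": 0},
    {"jaw": 0.085,"translation": [0,0.028,-0.028],"spin": 0},
    {"jaw": 0.085,"translation": [0,0.028,-0.028],"spin": 0}
  ]
}}

```text
time: 5.57
tool_pos: [625.3, 136.6, 628.6]
tcp_rot: [178.9, -0.9, 99.5]
ft_force: [1.9, 0.3, -1.8]
finger_gap: 84.6
grip_force: 0.0
```

```bash
cat >> h.py <<'E'
def st():
    s=r.sense();z=Rm(s["tcp_rot"]).apply([0,0,1])
    print(s["time"],s["joint_pos"].round(2),s["tool_pos"].round(1),s["tcp_rot"].round(2),"toolz",z.round(4),"tilt",np.degrees(np.arccos(-z[2])).round(2),"az",np.degrees(np.arctan2(z[1],z[0])).round(1),"F",s["ft_force"].round(1),"gap",round(s["finger_gap"],1),"grip",round(s["grip_force"],1))
E
python3 -c "from h import *;st()"
```

```text
5.5667 [  7.17  38.22   1.67   1.51 139.02  -1.19] [625.3 136.6 628.6] [178.87  -0.94  99.52] toolz [ 0.0167  0.0195 -0.9997] tilt 1.47 az 49.4 F [ 1.9  0.3 -1.8] gap 84.6 grip 0.0
```

>>> {"fn": "carry_out", "kwargs": {
  "commands": [
    {"jaw": 0.085,"translation": [0.003,0.03,-0.028],"spin": 0},
    {"jaw": 0.085,"translation": [0.003,0.03,-0.028],"spin": 0},
    {"jaw": 0.085,"translation": [0.003,0.03,-0.028],"spin": 0},
    {"jaw": 0.085,"translation": [0.003,0.03,-0.028],"spin": 0},
    {"jaw": 0.085,"translation": [0.003,0.03,-0.028],"spin": 0},
    {"jaw": 0.085,"translation": [0.003,0.03,-0.028],"spin": 0},
    {"jaw": 0.085,"translation": [0.003,0.03,-0.028],"spin": 0},
    {"jaw": 0.085,"translation": [0.003,0.03,-0.028],"spin": 0}
  ]
}}

```text
time: 6.23
tool_pos: [655.0, 152.1, 679.7]
tcp_rot: [166.4, -1.6, 99.6]
ft_force: [-0.4, 0.7, 0.1]
finger_gap: 84.7
grip_force: 0.0
```

```bash
python3 -c "from h import *;st()"
```

```text
6.2333 [  7.57  34.59   1.31   2.73 130.52   0.17] [655.  152.1 679.7] [166.39  -1.64  99.62] toolz [ 0.2273  0.0667 -0.9715] tilt 13.7 az 16.4 F [-0.4  0.7  0.1] gap 84.7 grip 0.0
```

>>> {"fn": "carry_out", "kwargs": {
  "commands": [
    {"jaw": 0.085,"translation": [-0.006,0.036,-0.019],"spin": 0},
    {"jaw": 0.085,"translation": [-0.006,0.036,-0.019],"spin": 0},
    {"jaw": 0.085,"translation": [-0.006,0.036,-0.019],"spin": 0},
    {"jaw": 0.085,"translation": [-0.006,0.036,-0.019],"spin": 0},
    {"jaw": 0.085,"translation": [-0.006,0.036,-0.019],"spin": 0},
    {"jaw": 0.085,"translation": [-0.006,0.036,-0.019],"spin": 0},
    {"jaw": 0.085,"translation": [-0.006,0.036,-0.019],"spin": 0},
    {"jaw": 0.085,"translation": [-0.006,0.036,-0.019],"spin": 0}
  ]
}}

```text
time: 6.9
tool_pos: [727.4, 108.2, 713.4]
tcp_rot: [154.2, -1.9, 99.7]
ft_force: [0.0, -0.0, 0.4]
finger_gap: 84.9
grip_force: 0.0
```

```bash
python3 -c "from h import *;st()"
```

```text
6.9 [  1.93  33.84   1.33   5.85 119.27  -3.31] [727.4 108.2 713.4] [154.17  -1.93  99.7 ] toolz [ 0.4244  0.1032 -0.8996] tilt 25.9 az 13.7 F [ 0.  -0.   0.4] gap 84.9 grip 0.0
```

>>> {"fn": "carry_out", "kwargs": {
  "commands": [
    {"jaw": 0.085,"translation": [0,0.039,-0.012],"spin": 0},
    {"jaw": 0.085,"translation": [0,0.039,-0.012],"spin": 0},
    {"jaw": 0.085,"translation": [0,0.039,-0.012],"spin": 0},
    {"jaw": 0.085,"translation": [0,0.028,-0.008],"spin": 0},
    {"jaw": 0.085,"translation": [0,-0.03,0.02],"spin": 0},
    {"jaw": 0.085,"translation": [0,-0.03,0.02],"spin": 0},
    {"jaw": 0.085,"translation": [0,-0.03,0.02],"spin": 0},
    {"jaw": 0.085,"translation": [0,-0.03,0.02],"spin": 0}
  ]
}}

```text
time: 7.57
tool_pos: [735.6, 111.7, 666.8]
tcp_rot: [148.1, -2.0, 99.7]
ft_force: [0.9, 0.1, 1.8]
finger_gap: 84.9
grip_force: 0.0
```

```bash
python3 -c "from h import *;st()"
```

```text
7.5667 [ 1.84 12.36 38.95  5.84 97.21 -4.96] [735.6 111.7 666.8] [148.13  -1.95  99.72] toolz [ 0.5155  0.1176 -0.8488] tilt 31.92 az 12.9 F [0.9 0.1 1.8] gap 84.9 grip 0.0
```

```bash
python3 - <<'E'
from h import *
q=Rm(r.sense()["tcp_rot"]);z=q.apply([0,0,1])
T=np.array([571.8,87.9,124.3])+19*z;S=T-110*z
print(T,S);p=r.sense()["tool_pos"]
print("total tool-frame shift",q.inv().apply(S-p).round(1), "per16",(q.inv().apply(S-p)/16).round(2))
E
```

```text
[581.59381699  90.13471132 108.17278033] [524.89277127  77.19690894 201.54089419]
total tool-frame shift [ -14.3 -426.8  282.3] per16 [ -0.89 -26.68  17.64]
```

>>> {"fn": "carry_out", "kwargs": {
  "commands": [
    {"jaw": 0.05,"translation": [-0.001,-0.027,0.018],"spin": 0},
    {"jaw": 0.05,"translation": [-0.001,-0.027,0.018],"spin": 0},
    {"jaw": 0.05,"translation": [-0.001,-0.027,0.018],"spin": 0},
    {"jaw": 0.05,"translation": [-0.001,-0.027,0.018],"spin": 0},
    {"jaw": 0.05,"translation": [-0.001,-0.027,0.018],"spin": 0},
    {"jaw": 0.05,"translation": [-0.001,-0.027,0.018],"spin": 0},
    {"jaw": 0.05,"translation": [-0.001,-0.027,0.018],"spin": 0},
    {"jaw": 0.05,"translation": [-0.001,-0.027,0.018],"spin": 0}
  ]
}}

```text
time: 8.23
tool_pos: [628.8, 93.6, 430.5]
tcp_rot: [148.2, -2.0, 99.7]
ft_force: [0.0, -0.0, 0.2]
finger_gap: 50.0
grip_force: 0.0
```

>>> {"fn": "carry_out", "kwargs": {
  "commands": [
    {"jaw": 0.05,"translation": [-0.001,-0.027,0.018],"spin": 0},
    {"jaw": 0.05,"translation": [-0.001,-0.027,0.018],"spin": 0},
    {"jaw": 0.05,"translation": [-0.001,-0.027,0.018],"spin": 0},
    {"jaw": 0.05,"translation": [-0.001,-0.027,0.018],"spin": 0},
    {"jaw": 0.05,"translation": [-0.001,-0.027,0.018],"spin": 0},
    {"jaw": 0.05,"translation": [-0.001,-0.027,0.018],"spin": 0},
    {"jaw": 0.05,"translation": [-0.001,-0.027,0.018],"spin": 0},
    {"jaw": 0.05,"translation": [0,-0.01,0.008],"spin": 0}
  ]
}}

```text
time: 8.9
tool_pos: [528.6, 77.4, 207.1]
tcp_rot: [148.6, -2.0, 99.7]
ft_force: [-0.6, 0.4, -1.5]
finger_gap: 50.0
grip_force: 0.0
```

```bash
python3 - <<'E'
from h import *
st()
s=r.sense();q=Rm(s["tcp_rot"]);z=q.apply([0,0,1])
T=np.array([571.8,87.9,124.3])+19*z
print("to grasp, tool frame",q.inv().apply(T-s["tool_pos"]).round(1))
a=r.snapshot("scene");cv2.imwrite("pics/a.png",cv2.resize(a["pixels"][130:310,170:410],None,fx=3,fy=3))
E
```

```text
8.9 [ -2.79 -33.8  128.46   9.94  55.31 -15.4 ] [528.6  77.4 207.1] [148.64  -2.02  99.7 ] toolz [ 0.5078  0.1174 -0.8534] tilt 31.41 az 13.0 F [-0.6  0.4 -1.5] gap 50.0 grip 0.0
to grasp, tool frame [ 1.000e-01 -5.200e+00  1.129e+02]
```

View pics/a.png

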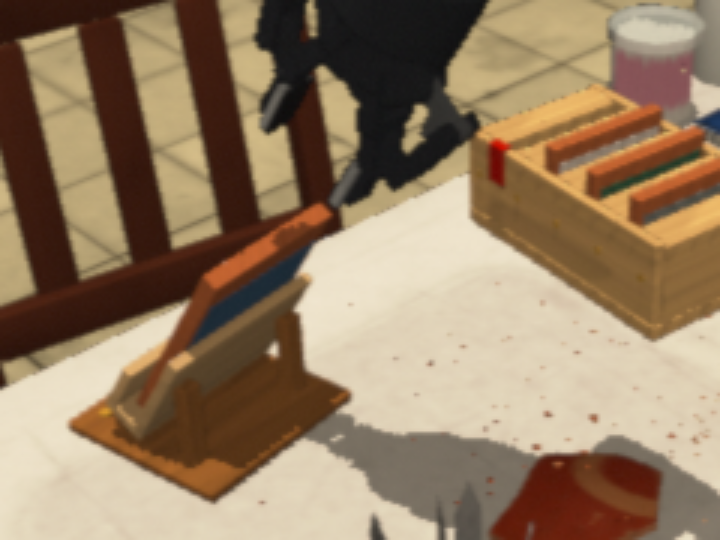

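The crop shows the open jaws (275,110) and (345,190) above the tile's top edge, which runs from (205,285) to (320,210). The tool is lined up along the tile's axis, so I'll descend.

>>> {"fn": "carry_out", "kwargs": {
  "commands": [
    {"jaw": 0.05,"translation": [0,-0.002,0.015],"spin": 0},
    {"jaw": 0.05,"translation": [0,-0.002,0.02],"spin": 0},
    {"jaw": 0.05,"translation": [0,-0.001,0.02],"spin": 0},
    {"jaw": 0.05,"translation": [0,0,0.02],"spin": 0},
    {"jaw": 0.05,"translation": [0,0,0.018],"spin": 0},
    {"jaw": 0.05,"translation": [0,0,0.013],"spin": 0},
    {"jaw": 0.05,"translation": [0,0,0.007],"spin": 0},
    {"jaw": 0.05,"translation": [0,0,0],"spin": 0}
  ]
}}

```text
time: 9.62
tool_pos: [585.8, 90.3, 113.3]
tcp_rot: [148.4, -2.0, 99.7]
ft_force: [0.3, 0.3, 0.3]
finger_gap: 49.9
grip_force: 0.0
```

```bash
python3 - <<'E'
from h import *
st()
s=r.sense();q=Rm(s["tcp_rot"]);z=q.apply([0,0,1])
T=np.array([571.8,87.9,124.3])+19*z
print("to grasp, tool frame",q.inv().apply(T-s["tool_pos"]).round(1))
for i,n in enumerate(("scene","top")):
    a=r.snapshot(n)["pixels"]
    c=a[150:310,180:330] if n=="scene" else a[110:230,185:300]
    cv2.imwrite(f"pics/b{i}.png",cv2.resize(c,None,fx=4,fy=4))
x=[cv2.imread(f"pics/b{i}.png") for i in(0,1)]
o=np.zeros((640,1060,3),np.uint8);o[:640,:600]=x[0];o[:480,600:1060]=x[1]
cv2.imwrite("pics/b.png",cv2.resize(o,(800,483)))
E
```

```text
9.6167 [ -0.54 -15.53 125.86  11.15  39.25 -16.43] [585.8  90.3 113.3] [148.38  -1.98  99.72] toolz [ 0.5117  0.1175 -0.8511] tilt 31.67 az 12.9 F [0.3 0.3 0.3] gap 49.9 grip 0.0
to grasp, tool frame [ 0.4 -6.3  2.1]
```

View pics/b.png

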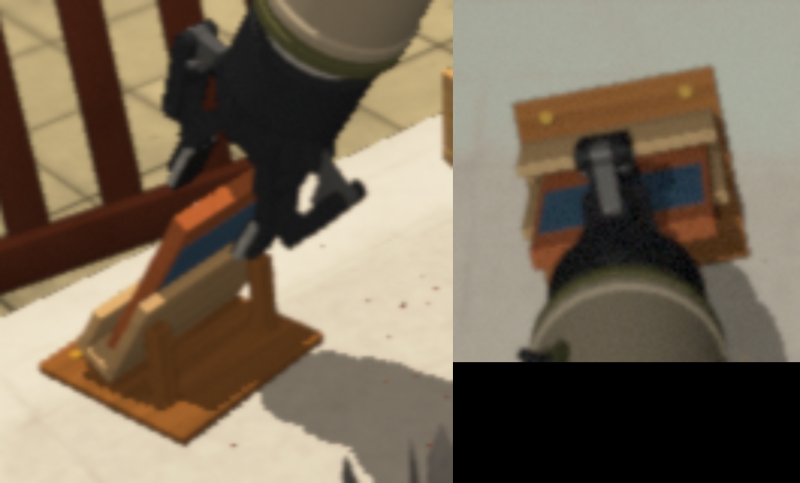

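The picture shows the fingers straddling the tile near the middle of its top edge, with tips clear of the rear board (left view, 250,240). I'll shift 6 mm along the closing line and close.

>>> {"fn": "carry_out", "kwargs": {
  "commands": [
    {"jaw": 0.05,"translation": [0,-0.004,0.001],"spin": 0},
    {"jaw": 0.05,"translation": [0,-0.002,0.001],"spin": 0},
    {"jaw": 0.03,"translation": [0,0,0],"spin": 0},
    {"jaw": 0.018,"translation": [0,0,0],"spin": 0},
    {"jaw": 0.005,"translation": [0,0,0],"spin": 0},
    {"jaw": 0.005,"translation": [0,0,0],"spin": 0},
    {"jaw": 0.005,"translation": [0,0,0],"spin": 0},
    {"jaw": 0.005,"translation": [0,0,0],"spin": 0}
  ],
  "squeeze": 32
}}

```text
time: 10.38
tool_pos: [581.6, 89.7, 109.5]
tcp_rot: [148.3, -2.0, 99.7]
ft_force: [-5.1, -1.1, 6.5]
finger_gap: 11.6
grip_force: 32.7
```

```bash
python3 -c "from h import *;st()"
```

```text
10.3833 [ -0.63 -16.03 126.72  11.31  38.84 -16.7 ] [581.6  89.7 109.5] [148.32  -1.96  99.73] toolz [ 0.5127  0.1174 -0.8505] tilt 31.74 az 12.9 F [-5.1 -1.1  6.5] gap 11.6 grip 32.7
```

>>> {"fn": "carry_out", "kwargs": {
  "commands": [
    {"jaw": 0.005,"translation": [0,0,-0.004],"spin": 0},
    {"jaw": 0.005,"translation": [0,0,-0.01],"spin": 0},
    {"jaw": 0.005,"translation": [0,0,-0.016],"spin": 0},
    {"jaw": 0.005,"translation": [0,0,-0.018],"spin": 0},
    {"jaw": 0.005,"translation": [0,0,-0.018],"spin": 0},
    {"jaw": 0.005,"translation": [0,0,-0.018],"spin": 0},
    {"jaw": 0.005,"translation": [0,0,-0.018],"spin": 0},
    {"jaw": 0.005,"translation": [0,0,-0.018],"spin": 0}
  ]
}}

```text
time: 11.05
tool_pos: [518.9, 75.6, 211.2]
tcp_rot: [148.4, -2.0, 99.7]
ft_force: [0.2, -0.6, -1.8]
finger_gap: 12.0
grip_force: 31.6
```

```bash
python3 -c "from h import *;st()"
```

```text
11.05 [ -3.2  -36.37 129.69  10.08  56.46 -15.66] [518.9  75.6 211.2] [148.4   -1.98  99.72] toolz [ 0.5115  0.1175 -0.8512] tilt 31.65 az 12.9 F [ 0.2 -0.6 -1.8] gap 12.0 grip 31.6
```

```bash
python3 -c "
from h import *
plan([425,141,256],None,5)"
```

```text
0 {"t": [0.0164, -0.0095, -0.0157], "s": 0.0}
1 {"t": [0.0164, -0.0095, -0.0157], "s": 0.0}
2 {"t": [0.0164, -0.0095, -0.0157], "s": 0.0}
3 {"t": [0.0164, -0.0095, -0.0157], "s": 0.0}
4 {"t": [0.0164, -0.0095, -0.0157], "s": 0.0}
end [424.9 141.1 256. ] [148.4   -1.98  99.72]
```

>>> {"fn": "carry_out", "kwargs": {
  "commands": [
    {"jaw": 0.005,"translation": [0.014,-0.008,-0.014],"spin": 0},
    {"jaw": 0.005,"translation": [0.016,-0.01,-0.016],"spin": 0},
    {"jaw": 0.005,"translation": [0.016,-0.01,-0.016],"spin": 0},
    {"jaw": 0.005,"translation": [0.016,-0.01,-0.016],"spin": 0},
    {"jaw": 0.005,"translation": [0.016,-0.01,-0.016],"spin": 0},
    {"jaw": 0.005,"translation": [0,-0.017,-0.011],"spin": 0},
    {"jaw": 0.005,"translation": [0,-0.017,-0.011],"spin": 0},
    {"jaw": 0.005,"translation": [0,-0.017,-0.011],"spin": 0}
  ]
}}

```text
time: 11.72
tool_pos: [420.4, 150.0, 259.5]
tcp_rot: [151.3, -1.3, 99.3]
ft_force: [0.3, -0.1, -2.8]
finger_gap: 11.5
grip_force: 32.3
```

```bash
python3 - <<'E'
from h import *
st()
a=r.snapshot("scene");cv2.imwrite("pics/c.png",a["pixels"])
E
```

```text
11.7167 [ 13.96 -51.12 131.74  -1.17  70.64   5.04] [420.4 150.  259.5] [151.26  -1.27  99.35] toolz [ 0.4714  0.0973 -0.8766] tilt 28.77 az 11.7 F [ 0.3 -0.1 -2.8] gap 11.5 grip 32.3
```

View pics/c.png

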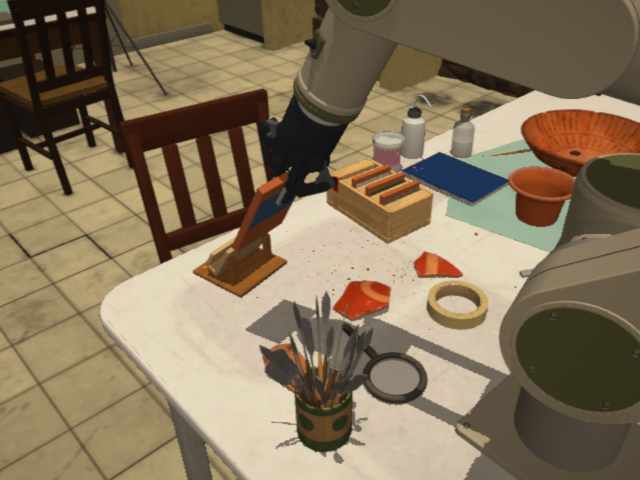

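The scene view shows the tile held by its upper part at (265,210), with the gripper at (310,150). The other objects are undisturbed. The tilt is already shrinking at the inner joint limit, so I'll keep pushing inward.

>>> {"fn": "carry_out", "kwargs": {
  "commands": [
    {"jaw": 0.005,"translation": [0,-0.036,-0.019],"spin": 0},
    {"jaw": 0.005,"translation": [0,-0.036,-0.019],"spin": 0},
    {"jaw": 0.005,"translation": [0,-0.036,-0.018],"spin": 0},
    {"jaw": 0.005,"translation": [0,-0.036,-0.018],"spin": 0},
    {"jaw": 0.005,"translation": [0,-0.037,-0.016],"spin": 0},
    {"jaw": 0.005,"translation": [0,-0.037,-0.016],"spin": 0},
    {"jaw": 0.005,"translation": [0,-0.037,-0.015],"spin": 0},
    {"jaw": 0.005,"translation": [0,-0.037,-0.015],"spin": 0}
  ]
}}

```text
time: 12.43
tool_pos: [248.3, 231.3, 281.5]
tcp_rot: [159.9, 4.1, 96.9]
ft_force: [-0.8, 3.0, -1.1]
finger_gap: 11.0
grip_force: 32.4
```

```bash
python3 -c "from h import *;st()"
```

```text
12.4333 [ 52.36 -51.1  127.18 -17.    92.23  42.36] [248.3 231.3 281.5] [159.94   4.13  96.85] toolz [ 0.3487 -0.0263 -0.9369] tilt 20.47 az -4.3 F [-0.8  3.  -1.1] gap 11.0 grip 32.4
```

```bash
python3 -c "
from h import *
plan([395,25,285],None,8)"
```

```text
0 {"t": [-0.0277, 0.0137, 0.0067], "s": 0.0}
1 {"t": [-0.0277, 0.0137, 0.0067], "s": 0.0}
2 {"t": [-0.0277, 0.0137, 0.0067], "s": 0.0}
3 {"t": [-0.0277, 0.0137, 0.0067], "s": 0.0}
4 {"t": [-0.0277, 0.0137, 0.0067], "s": 0.0}
5 {"t": [-0.0277, 0.0137, 0.0067], "s": 0.0}
6 {"t": [-0.0277, 0.0137, 0.0067], "s": 0.0}
7 {"t": [-0.0277, 0.0137, 0.0067], "s": 0.0}
end [395.3  25.4 284.7] [159.94   4.13  96.85]
```

>>> {"fn": "carry_out", "kwargs": {
  "commands": [
    {"jaw": 0.005,"translation": [-0.028,0.019,0.007],"spin": 0},
    {"jaw": 0.005,"translation": [-0.028,0.019,0.007],"spin": 0},
    {"jaw": 0.005,"translation": [-0.028,0.014,0.007],"spin": 0},
    {"jaw": 0.005,"translation": [-0.028,0.014,0.007],"spin": 0},
    {"jaw": 0.005,"translation": [-0.028,0.013,0.006],"spin": 0},
    {"jaw": 0.005,"translation": [-0.028,0.012,0.006],"spin": 0},
    {"jaw": 0.005,"translation": [-0.028,0.01,0.006],"spin": 0},
    {"jaw": 0.005,"translation": [-0.028,0.008,0.006],"spin": 0}
  ]
}}

```text
time: 13.1
tool_pos: [405.8, 32.9, 289.0]
tcp_rot: [160.5, 4.7, 96.7]
ft_force: [-0.5, 1.0, -2.1]
finger_gap: 11.3
grip_force: 32.3
```

```bash
cat >> h.py <<'E'
def push(n=1):
    s=r.sense();q=Rm(s["tcp_rot"]);p=s["tool_pos"];d=-np.array([p[0],p[1],0]);d/=np.linalg.norm(d)
    print("radial in, tool axes",(q.inv().apply(d)).round(3))
E
python3 -c "from h import *;st();push()"
```

```text
13.1 [ -0.97 -47.51 124.52  -1.8   83.08  -8.61] [405.8  32.9 289. ] [160.53   4.66  96.73] toolz [ 0.34   -0.037  -0.9397] tilt 20.0 az -6.2 F [-0.5  1.  -2.1] gap 11.3 grip 32.3
radial in, tool axes [ 0.036 -0.941 -0.336]
```

>>> {"fn": "carry_out", "kwargs": {
  "commands": [
    {"jaw": 0.005,"translation": [0.001,-0.038,-0.013],"spin": 0},
    {"jaw": 0.005,"translation": [0.001,-0.038,-0.013],"spin": 0},
    {"jaw": 0.005,"translation": [0.001,-0.038,-0.013],"spin": 0},
    {"jaw": 0.005,"translation": [0.001,-0.038,-0.012],"spin": 0},
    {"jaw": 0.005,"translation": [0.001,-0.038,-0.011],"spin": 0},
    {"jaw": 0.005,"translation": [0.001,-0.038,-0.01],"spin": 0},
    {"jaw": 0.005,"translation": [0,0,0],"spin": 0},
    {"jaw": 0.005,"translation": [0,0,0],"spin": 0}
  ]
}}

```text
time: 13.77
tool_pos: [318.4, 50.3, 325.6]
tcp_rot: [169.3, 5.5, 96.6]
ft_force: [-0.3, 0.5, -1.9]
finger_gap: 11.6
grip_force: 32.8
```

```bash
python3 -c "from h import *;st();push()"
```

```text
13.7667 [  5.84 -51.12 121.    -5.36  99.23  -2.64] [318.4  50.3 325.6] [169.26   5.53  96.6 ] toolz [ 0.1959 -0.0726 -0.9779] tilt 12.06 az -20.3 F [-0.3  0.5 -1.9] gap 11.6 grip 32.8
radial in, tool axes [-0.041 -0.982 -0.182]
```

>>> {"fn": "carry_out", "kwargs": {
  "commands": [
    {"jaw": 0.005,"translation": [-0.028,0,0.003],"spin": 0},
    {"jaw": 0.005,"translation": [-0.028,0,0.003],"spin": 0},
    {"jaw": 0.005,"translation": [-0.028,0,0.003],"spin": 0},
    {"jaw": 0.005,"translation": [-0.028,-0.001,0.003],"spin": 0},
    {"jaw": 0.005,"translation": [0.01,-0.037,-0.008],"spin": 0},
    {"jaw": 0.005,"translation": [0.01,-0.037,-0.008],"spin": 0},
    {"jaw": 0.005,"translation": [0.01,-0.037,-0.006],"spin": 0},
    {"jaw": 0.005,"translation": [0.01,-0.037,-0.005],"spin": 0}
  ]
}}

```text
time: 14.43
tool_pos: [280.4, -51.5, 354.3]
tcp_rot: [175.3, 4.1, 96.6]
ft_force: [0.6, 0.1, -2.6]
finger_gap: 11.8
grip_force: 32.8
```

```bash
python3 -c "from h import *;st();push()"
```

```text
14.4333 [-18.63 -51.1  117.28  -1.71 107.78 -26.06] [280.4 -51.5 354.3] [175.26   4.06  96.65] toolz [ 0.0903 -0.0604 -0.9941] tilt 6.24 az -33.8 F [ 0.6  0.1 -2.6] gap 11.8 grip 32.8
radial in, tool axes [ 0.292 -0.951 -0.1  ]
```

>>> {"fn": "carry_out", "kwargs": {
  "commands": [
    {"jaw": 0.005,"translation": [-0.021,-0.006,0.002],"spin": 0},
    {"jaw": 0.005,"translation": [-0.021,-0.006,0.002],"spin": 0},
    {"jaw": 0.005,"translation": [-0.021,-0.006,0.002],"spin": 0},
    {"jaw": 0.005,"translation": [0.02,-0.034,-0.003],"spin": 0},
    {"jaw": 0.005,"translation": [0.02,-0.034,-0.003],"spin": 0},
    {"jaw": 0.005,"translation": [0.02,-0.034,-0.002],"spin": 0},
    {"jaw": 0.005,"translation": [0.02,-0.034,-0.001],"spin": 0},
    {"jaw": 0.005,"translation": [0,0,0],"spin": 0}
  ]
}}

```text
time: 15.1
tool_pos: [222.4, -88.4, 387.3]
tcp_rot: [-179.7, 1.4, 96.8]
ft_force: [-0.1, 0.2, -1.9]
finger_gap: 11.9
grip_force: 32.8
```

```bash
python3 -c "from h import *;st();push()"
```

```text
15.1 [-32.01 -51.15 113.48  -1.47 117.   -39.5 ] [222.4 -88.4 387.3] [-179.69    1.43   96.82] toolz [-0.0024 -0.0254 -0.9997] tilt 1.46 az -95.4 F [-0.1  0.2 -1.9] gap 11.9 grip 32.8
radial in, tool axes [ 0.477 -0.879 -0.007]
```

>>> {"fn": "carry_out", "kwargs": {
  "commands": [
    {"jaw": 0.005,"translation": [-0.026,-0.015,0.002],"spin": 0},
    {"jaw": 0.005,"translation": [-0.026,-0.015,0.002],"spin": 0},
    {"jaw": 0.005,"translation": [-0.026,-0.015,0.002],"spin": 0},
    {"jaw": 0.005,"translation": [-0.026,-0.015,0.002],"spin": 0},
    {"jaw": 0.005,"translation": [-0.008,-0.03,0],"spin": 0},
    {"jaw": 0.005,"translation": [-0.008,-0.03,0],"spin": 0},
    {"jaw": 0.005,"translation": [-0.008,-0.03,0],"spin": 0},
    {"jaw": 0.005,"translation": [-0.008,-0.03,0],"spin": 0}
  ]
}}

```text
time: 15.77
tool_pos: [58.9, -246.1, 381.6]
tcp_rot: [-179.6, 1.4, 96.9]
ft_force: [0.3, -0.5, -1.8]
finger_gap: 11.7
grip_force: 32.8
```

```bash
python3 -c "from h import *;st();push()"
```

```text
15.7667 [-87.84 -50.25 113.71  -0.29 115.07 -94.85] [  58.9 -246.1  381.6] [-179.62    1.44   96.89] toolz [-0.0035 -0.0257 -0.9997] tilt 1.49 az -97.8 F [ 0.3 -0.5 -1.8] gap 11.7 grip 32.8
radial in, tool axes [ 0.993 -0.114 -0.024]
```

>>> {"fn": "carry_out", "kwargs": {
  "commands": [
    {"jaw": 0.005,"translation": [0.04,-0.005,-0.001],"spin": 0},
    {"jaw": 0.005,"translation": [0.04,-0.005,-0.001],"spin": 0},
    {"jaw": 0.005,"translation": [0.025,-0.003,0],"spin": 0},
    {"jaw": 0.005,"translation": [-0.015,0,0],"spin": 0},
    {"jaw": 0.005,"translation": [-0.03,0.01,0],"spin": 0},
    {"jaw": 0.005,"translation": [-0.03,0.02,0],"spin": 0},
    {"jaw": 0.005,"translation": [-0.02,0.03,0],"spin": 0.1},
    {"jaw": 0.005,"translation": [-0.02,0.03,0],"spin": 0.1}
  ]
}}

```text
time: 16.43
tool_pos: [153.1, -313.1, 404.6]
tcp_rot: [-178.7, -2.0, 85.3]
ft_force: [-1.7, -0.2, -1.5]
finger_gap: 11.9
grip_force: 32.9
```

```bash
python3 - <<'E'
from h import *
st()
a=np.radians(-5.56);z=Rm(r.sense()["tcp_rot"]).apply([0,0,1])
print("rack frame tilt",z[0]*np.cos(a)+z[1]*np.sin(a),-z[0]*np.sin(a)+z[1]*np.cos(a))
c=np.array([572.56,-232.25])+66*np.array([np.cos(a),np.sin(a)]);print("slot",c)
plan([c[0],c[1],300],84.44,16)
E
```

```text
16.4333 [-71.96 -29.48  99.66  -0.45 112.15 -67.43] [ 153.1 -313.1  404.6] [-178.72   -1.99   85.29] toolz [-0.0195  0.0364 -0.9991] tilt 2.36 az 118.2 F [-1.7 -0.2 -1.5] gap 11.9 grip 32.9
rack frame tilt -0.022896428589491424 0.03430131058764135
slot [ 638.24948869 -238.64461303]
0 {"t": [0.0069, 0.03, 0.0061], "s": 0.0009}
1 {"t": [0.0069, 0.03, 0.0061], "s": 0.0009}
2 {"t": [0.0069, 0.03, 0.0061], "s": 0.0009}
3 {"t": [0.007, 0.03, 0.0061], "s": 0.0009}
4 {"t": [0.007, 0.03, 0.0061], "s": 0.0009}
5 {"t": [0.007, 0.03, 0.0061], "s": 0.0009}
6 {"t": [0.0071, 0.0299, 0.0061], "s": 0.0009}
7 {"t": [0.0071, 0.0299, 0.0061], "s": 0.0009}
8 {"t": [0.0071, 0.0299, 0.0061], "s": 0.0009}
9 {"t": [0.0071, 0.0299, 0.0061], "s": 0.0009}
10 {"t": [0.0072, 0.0299, 0.0061], "s": 0.0009}
11 {"t": [0.0072, 0.0299, 0.0061], "s": 0.0009}
12 {"t": [0.0072, 0.0299, 0.0061], "s": 0.0009}
13 {"t": [0.0072, 0.0299, 0.0061], "s": 0.0009}
14 {"t": [0.0073, 0.0299, 0.0061], "s": 0.0009}
15 {"t": [0.0073, 0.0299, 0.0061], "s": 0.0009}
end [ 638.3 -238.7  300.2] [-178.69   -1.97   84.47]
```

```bash
python3 -c "
from h import *
plan([622,-110,612],84.44,16)"|sed -n '1p;8p;16p;17p'
```

```text
0 {"t": [0.0155, 0.0279, -0.0131], "s": 0.0009}
7 {"t": [0.0157, 0.0278, -0.0131], "s": 0.0009}
15 {"t": [0.0159, 0.0277, -0.0131], "s": 0.0009}
end [ 622.1 -110.1  612.6] [-178.69   -1.97   84.47]
```

>>> {"fn": "carry_out", "kwargs": {
  "commands": [
    {"jaw": 0.005,"translation": [0.016,0.028,-0.013],"spin": 0.002},
    {"jaw": 0.005,"translation": [0.016,0.028,-0.013],"spin": 0.002},
    {"jaw": 0.005,"translation": [0.016,0.028,-0.013],"spin": 0.002},
    {"jaw": 0.005,"translation": [0.016,0.028,-0.013],"spin": 0.002},
    {"jaw": 0.005,"translation": [0.016,0.028,-0.013],"spin": 0.002},
    {"jaw": 0.005,"translation": [0.016,0.028,-0.013],"spin": 0.002},
    {"jaw": 0.005,"translation": [0.016,0.028,-0.013],"spin": 0.002},
    {"jaw": 0.005,"translation": [0.016,0.028,-0.013],"spin": 0.001}
  ]
}}

```text
time: 17.1
tool_pos: [389.9, -206.2, 508.5]
tcp_rot: [-178.7, -2.0, 84.8]
ft_force: [0.8, -1.1, -1.1]
finger_gap: 11.4
grip_force: 32.9
```

>>> {"fn": "carry_out", "kwargs": {
  "commands": [
    {"jaw": 0.005,"translation": [0.016,0.028,-0.013],"spin": 0},
    {"jaw": 0.005,"translation": [0.016,0.028,-0.013],"spin": 0},
    {"jaw": 0.005,"translation": [0.016,0.028,-0.013],"spin": 0},
    {"jaw": 0.005,"translation": [0.016,0.028,-0.013],"spin": 0},
    {"jaw": 0.005,"translation": [0.016,0.028,-0.013],"spin": 0},
    {"jaw": 0.005,"translation": [0.016,0.028,-0.013],"spin": 0},
    {"jaw": 0.005,"translation": [0.016,0.028,-0.013],"spin": 0},
    {"jaw": 0.005,"translation": [0.008,0.014,-0.007],"spin": 0}
  ]
}}

```text
time: 17.77
tool_pos: [609.0, -111.0, 603.0]
tcp_rot: [-178.7, -2.1, 84.9]
ft_force: [-0.0, -0.8, -2.3]
finger_gap: 11.4
grip_force: 32.9
```

```bash
cat >> h.py <<'E'
def rk():
    a=np.radians(-5.56);z=Rm(r.sense()["tcp_rot"]).apply([0,0,1])
    print("rack tilt normal, along",(z[0]*np.cos(a)+z[1]*np.sin(a)).round(4),(-z[0]*np.sin(a)+z[1]*np.cos(a)).round(4))
E
python3 -c "from h import *;st();rk()"
```

```text
17.7667 [-16.12  28.07  20.04   2.44 133.58  -9.34] [ 609. -111.  603.] [-178.66   -2.06   84.85] toolz [-0.0201  0.038  -0.9991] tilt 2.46 az 117.9 F [-0.  -0.8 -2.3] gap 11.4 grip 32.9
rack tilt normal, along -0.0237 0.0358
```

>>> {"fn": "carry_out", "kwargs": {
  "commands": [
    {"jaw": 0.005,"translation": [0,0.03,-0.028],"spin": 0},
    {"jaw": 0.005,"translation": [0,0.017,-0.016],"spin": 0},
    {"jaw": 0.005,"translation": [0,0,0],"spin": 0},
    {"jaw": 0.005,"translation": [-0.012,0.001,0.025],"spin": 0},
    {"jaw": 0.005,"translation": [-0.012,0.001,0.035],"spin": 0},
    {"jaw": 0.005,"translation": [-0.012,0.001,0.035],"spin": 0},
    {"jaw": 0.005,"translation": [-0.012,0.001,0.035],"spin": 0},
    {"jaw": 0.005,"translation": [-0.012,0.001,0.035],"spin": 0}
  ]
}}

```text
time: 18.43
tool_pos: [627.0, -159.7, 483.3]
tcp_rot: [-179.8, -1.9, 84.8]
ft_force: [0.5, 0.3, -2.1]
finger_gap: 11.6
grip_force: 34.7
```

```bash
python3 -c "
from h import *
st();rk();plan([638.2,-238.6,270],84.44,8)"
```

```text
18.4333 [-19.85  19.33  45.29   2.   116.09 -13.74] [ 627.  -159.7  483.3] [-179.76   -1.92   84.75] toolz [-0.0012  0.0338 -0.9994] tilt 1.94 az 92.0 F [ 0.5  0.3 -2.1] gap 11.6 grip 34.7
rack tilt normal, along -0.0044 0.0336
0 {"t": [-0.0106, 0.0024, 0.0263], "s": 0.0007}
1 {"t": [-0.0106, 0.0024, 0.0263], "s": 0.0007}
2 {"t": [-0.0106, 0.0024, 0.0263], "s": 0.0007}
3 {"t": [-0.0106, 0.0024, 0.0263], "s": 0.0007}
4 {"t": [-0.0106, 0.0024, 0.0263], "s": 0.0007}
5 {"t": [-0.0106, 0.0024, 0.0263], "s": 0.0007}
6 {"t": [-0.0106, 0.0025, 0.0263], "s": 0.0007}
7 {"t": [-0.0106, 0.0025, 0.0263], "s": 0.0007}
end [ 638.1 -238.8  270.1] [-179.74   -1.92   84.43]
```

>>> {"fn": "carry_out", "kwargs": {
  "commands": [
    {"jaw": 0.005,"translation": [-0.011,0.002,0.038],"spin": 0.001},
    {"jaw": 0.005,"translation": [-0.011,0.002,0.038],"spin": 0.001},
    {"jaw": 0.005,"translation": [-0.011,0.003,0.038],"spin": 0.001},
    {"jaw": 0.005,"translation": [-0.011,0.002,0.038],"spin": 0.001},
    {"jaw": 0.005,"translation": [-0.011,0.003,0.038],"spin": 0.001},
    {"jaw": 0.005,"translation": [-0.011,0.002,0.036],"spin": 0.001},
    {"jaw": 0.005,"translation": [-0.011,0.003,0.03],"spin": 0},
    {"jaw": 0.005,"translation": [-0.011,0.002,0.022],"spin": 0}
  ]
}}

```text
time: 19.1
tool_pos: [634.4, -238.8, 198.9]
tcp_rot: [-179.4, -2.0, 84.4]
ft_force: [0.1, 0.2, -2.1]
finger_gap: 11.5
grip_force: 34.6
```

```bash
python3 - <<'E'
from h import *
st();rk()
for n in("scene","top"):
    a=r.snapshot(n);np.savez(n+"1.npz",**{k:a[k] for k in("pixels","K","extrinsics")})
    c=a["pixels"][80:260,290:440] if n=="scene" else a["pixels"][100:250,340:490]
    cv2.imwrite(f"pics/d_{n}.png",cv2.resize(c,None,fx=2.66 if 1 else 4,fy=2.66))
x=[cv2.imread(f"pics/d_{n}.png") for n in("scene","top")]
o=np.zeros((480,800,3),np.uint8);o[:x[0].shape[0],:x[0].shape[1]]=x[0];o[:x[1].shape[0],400:400+x[1].shape[1]]=x[1][:, :400]
cv2.imwrite("pics/d.png",o)
E
```

```text
19.1 [-25.86  21.45  72.36   1.68  87.46 -20.34] [ 634.4 -238.8  198.9] [-179.4    -2.01   84.38] toolz [-0.007   0.036  -0.9993] tilt 2.1 az 101.0 F [ 0.1  0.2 -2.1] gap 11.5 grip 34.6
rack tilt normal, along -0.0105 0.0351
```

View pics/d.png

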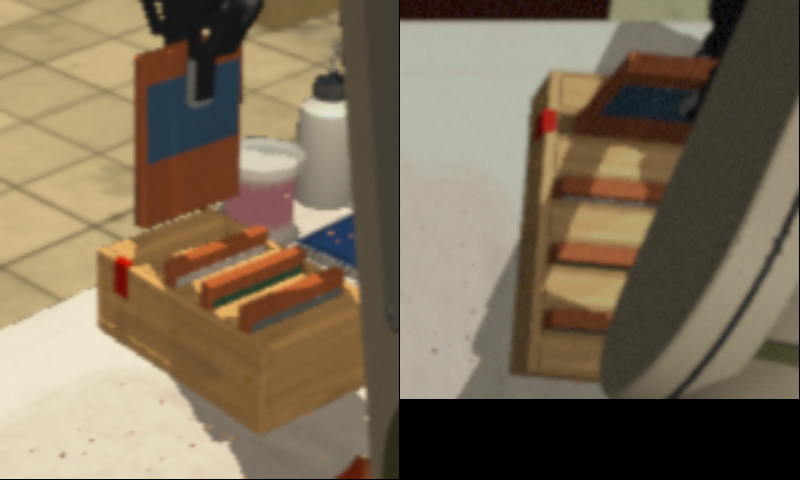

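```bash
python3 - <<'E'
from h import *
np.set_printoptions(precision=2,suppress=True)
s=r.snapshot("scene");m=r.regions_of(s,"tile")[0];M=m["pixels"];print(m["score"],M.sum())
st_=r.sense();q=Rm(st_["tcp_rot"]);z=q.apply([0,0,1])
a=np.radians(-5.6);ex=np.array([np.cos(a),np.sin(a),0]);ey=np.array([-np.sin(a),np.cos(a),0])
ez=-(z-ey*(z@ey));ez/=np.linalg.norm(ez);ex=np.cross(ey,ez)
b=st_["tool_pos"]-94*ez
C=np.array([[i,j,k] for i in(-6,6) for j in(-50,50) for k in(0,140)],float)
def edges(K):
    ys=np.where(K.any(1))[0]; 
    L=np.array([np.where(K[y])[0].min() if K[y].any() else np.nan for y in range(480)])
    Rr=np.array([np.where(K[y])[0].max() if K[y].any() else np.nan for y in range(480)])
    B=np.array([np.where(K[:,x])[0].max() if K[:,x].any() else np.nan for x in range(640)])
    return L,Rr,B
def hull(p):
    uv=proj(s,p+C@np.stack([ex,ey,ez]))
    I=np.zeros((480*8,640*8),np.uint8);cv2.fillConvexPoly(I,cv2.convexHull(((uv+.5)*8).astype(np.int32)),1)
    return I.reshape(480,8,640,8).mean((1,3))
from scipy.optimize import minimize
h0=hull(b);ys=np.where(h0.any(1))[0];print("rows",ys.min(),ys.max(),"mask rows",np.where(M.any(1))[0][[0,-1]])
bot=max(ys.max(),np.where(M.any(1))[0].max());sel=slice(bot-45,bot+6)
def cost(d): return np.abs(hull(b+d[0]*ex+d[1]*ey+d[2]*ez)[sel]-M[sel]).sum()
print("cost0",cost([0,0,0]))
for fix in (0,1):
    f=(lambda d:cost([d[0],d[1],d[2]])) if not fix else (lambda d:cost([0,d[1],d[2]]))
    o=minimize(f,[0,0,0],method="Nelder-Mead",options=dict(initial_simplex=[[0,0,0],[4,0,0],[0,4,0],[0,0,4]]));print(o.x,o.fun)
# pixel motion per mm
print("px/mm x,y,z",[(proj(s,b+v)-proj(s,b))[0] for v in(ex,ey,ez)])
# rack: slot mouth corners predicted for later view
E
```

```text
0.67 2269
rows 87 165 mask rows [ 96 166]
cost0 177.375
[-11.85   6.3    2.27] 67.03125
[ 6.49 -3.21 -6.3 ] 49.125
px/mm x,y,z [array([-0.3 , -0.16]), array([-0.36,  0.13]), array([ 0.01, -0.43])]
```

```bash
cat > fit.py <<'E'
from h import *
from scipy.optimize import minimize
np.set_printoptions(precision=2,suppress=True)
V=[];
for n in("scene","top"):
    s=r.snapshot(n);m=r.regions_of(s,"tile")[0];V.append((s,m["pixels"]));print(n,round(m["score"],2),m["pixels"].sum(),m["xy"])
S=r.sense();z=Rm(S["tcp_rot"]).apply([0,0,1])
a=np.radians(S["tcp_rot"][2]-90);ey=np.array([-np.sin(a),np.cos(a),0])
ez=-(z-ey*(z@ey));ez/=np.linalg.norm(ez);ex=np.cross(ey,ez)
b=S["tool_pos"]-94*ez
C=np.array([[i,j,k] for i in(-6,6) for j in(-50,50) for k in(0,140)],float)
def hull(s,p):
    uv=proj(s,p+C@np.stack([ex,ey,ez]))
    I=np.zeros((480*8,640*8),np.uint8);cv2.fillConvexPoly(I,cv2.convexHull(((uv+.5)*8).astype(np.int32)),1)
    return I.reshape(480,8,640,8).mean((1,3))
# windows: scene = lower 45 rows; top = left part not hidden by arm
s0,M0=V[0];s1,M1=V[1]
h0=hull(s0,b);bot=np.where(h0.any(1))[0].max();w0=np.zeros((480,640),bool);w0[bot-42:bot+8]=1
xs=np.where(M1.any(0))[0];w1=np.zeros((480,640),bool);w1[:,xs.min()-8:xs.min()+30]=1
def cost(d,A=1,B=1):
    p=b+d[0]*ex+d[1]*ey+d[2]*ez
    return A*np.abs(hull(s0,p)-M0)[w0].sum()+B*np.abs(hull(s1,p)-M1)[w1].sum()
for A,B in((1,1),(0,1)):
    o=min((minimize(cost,i,args=(A,B),method="Nelder-Mead",options=dict(initial_simplex=np.array(i)+[[0,0,0],[3,0,0],[0,3,0],[0,0,3]])) for i in([0,0,0],[3,-3,-5],[-3,3,-3])),key=lambda o:o.fun)
    print("offset tile ex,ey,ez",o.x,"cost",o.fun, "cost0",cost([0,0,0],A,B),"bottom",b+o.x@np.stack([ex,ey,ez]))
uv=proj(s1,b+C@np.stack([ex,ey,ez]));print("top pred corners",uv[[0,2,4,6]])
B=[(x,np.where(M1[:,x])[0].max()) for x in range(xs.min(),xs.min()+40,5)];print("top mask bottom",B)
E
python3 fit.py
```

```text
scene 0.56 2146 [353.4, 130.3]
top 0.95 1294 [435.5, 131.9]
offset tile ex,ey,ez [ 0.09 -2.16 -0.22] cost 94.328125 cost0 142.1875 bottom [ 636.46 -240.2   112.22]
offset tile ex,ey,ez [-0.1  -1.78  0.75] cost 31.078125 cost0 58.796875 bottom [ 636.31 -239.81  113.19]
top pred corners [[462.79 150.75]
 [404.66 145.38]
 [463.27 143.83]
 [405.19 138.46]]
top mask bottom [(407, np.int64(144)), (412, np.int64(145)), (417, np.int64(146)), (422, np.int64(146)), (427, np.int64(147)), (432, np.int64(148)), (437, np.int64(149)), (442, np.int64(149))]
```

```bash
python3 - <<'E'
from h import *
np.set_printoptions(precision=1,suppress=True)
st()
t=dict(np.load("top0.npz"));I=cv2.cvtColor(t["pixels"],cv2.COLOR_BGR2GRAY).astype(float)
a=np.radians(-5.55);ex=np.array([np.cos(a),np.sin(a),0]);ey=np.array([-np.sin(a),np.cos(a),0])
o=np.array([572.7,-231.9,0])
# rectify: rack-plane profile at z=76 averaged along slot
xs=np.arange(-110,111,1.0);ys=np.arange(-35,30,1.0)
X,Y=np.meshgrid(xs,ys);P=o+X[...,None]*ex+Y[...,None]*ey+[0,0,76]
uv=proj(t,P.reshape(-1,3)).astype(np.float32).reshape(*X.shape,2)
pr=cv2.remap(I.astype(np.float32),uv[...,0],uv[...,1],cv2.INTER_LINEAR).mean(0)
for x0 in(-106,30,52,66,80,94): print(x0,pr[(xs>=x0)&(xs<x0+14)])
E
```

```text
19.5 [-25.7  21.3  71.8   1.7  87.9 -20.2] [ 637.1 -238.1  206.4] [-179.7   -1.9   84.4] toolz [-0.  0. -1.] tilt 1.92 az 93.1 F [ 0.3  0.6 -2.4] gap 11.5 grip 34.6
-106 [129.  105.8  88.8  86.5  97.2 109.3 117.1 123.1 129.9 138.2 143.3 145.2
 144.9 143.4]
30 [ 96.7 100.7 107.9 117.6 127.1 136.1 141.4 143.2 143.2 142.4 141.  139.6
 139.  138.9]
52 [136.2 131.9 124.5 116.5 110.7 105.   96.4  84.2  71.   60.9  56.   54.4
  54.2  53.7]
66 [ 53.9  54.3  54.4  54.7  56.5  63.6  76.   92.2 105.9 113.7 118.7 122.8
 128.8 136.2]
80 [141.  142.8 142.5 141.4 140.  139.  138.2 138.1 138.7 139.1 139.3 139.6
 139.8 139.9]
94 [139.5 138.2 135.7 131.5 124.6 119.1 120.4 127.7 138.6 146.9 150.9 152.2
 152.7 153.3]
```

>>> {"fn": "carry_out", "kwargs": {
  "commands": [
    {"jaw": 0.005,"translation": [0,0.001,0.004],"spin": 0},
    {"jaw": 0.005,"translation": [0,0.001,0.006],"spin": 0},
    {"jaw": 0.005,"translation": [0,0.0003,0.006],"spin": 0},
    {"jaw": 0.005,"translation": [0,0,0.006],"spin": 0},
    {"jaw": 0.005,"translation": [0,0,0.005],"spin": 0},
    {"jaw": 0.005,"translation": [0,0,0.004],"spin": 0},
    {"jaw": 0.005,"translation": [0,0,0.003],"spin": 0},
    {"jaw": 0.005,"translation": [0,0,0],"spin": 0}
  ]
}}

```text
time: 20.17
tool_pos: [637.1, -236.7, 167.8]
tcp_rot: [-179.3, -2.0, 84.4]
ft_force: [0.2, -0.2, -2.0]
finger_gap: 11.3
grip_force: 34.7
```

```bash
python3 -c "from h import *;st();rk()"; python3 fit.py | grep offset; python3 -c "from h import *;st();rk()"
```

```text
20.1667 [-25.61  22.79  73.95   1.68  84.6  -20.19] [ 637.1 -236.7  167.8] [-179.32   -2.03   84.39] toolz [-0.0083  0.0364 -0.9993] tilt 2.14 az 102.8 F [ 0.2 -0.2 -2. ] gap 11.3 grip 34.7
rack tilt normal, along -0.0118 0.0354
20.2667 [-25.61  22.74  73.88   1.69  84.63 -20.19] [ 637.6 -237.   169. ] [-179.41   -2.     84.4 ] toolz [-0.0069  0.0358 -0.9993] tilt 2.09 az 100.9 F [-0.5  0.2 -2.3] gap 11.7 grip 34.7
rack tilt normal, along -0.0103 0.0349Traceback (most recent call last):
  File "fit.py", line 6, in <module>
    s=r.snapshot(n);m=r.regions_of(s,"tile")[0];V.append((s,m["pixels"]));print(n,round(m["score"],2),m["pixels"].sum(),m["xy"])
                      ~~~~~~~~~~~~~~~~~~~~~~^^^
IndexError: list index out of range
```

>>> {"fn": "carry_out", "kwargs": {
  "commands": [
    {"jaw": 0.005,"translation": [0,0,0],"spin": 0},
    {"jaw": 0.005,"translation": [0,0,0],"spin": 0},
    {"jaw": 0.005,"translation": [0,0,0],"spin": 0},
    {"jaw": 0.005,"translation": [0,0,0],"spin": 0},
    {"jaw": 0.005,"translation": [0,0,0],"spin": 0},
    {"jaw": 0.005,"translation": [0,0,0],"spin": 0},
    {"jaw": 0.005,"translation": [0,0,0],"spin": 0},
    {"jaw": 0.005,"translation": [0,0,0],"spin": 0}
  ]
}}

```text
time: 20.93
tool_pos: [637.6, -237.0, 169.1]
tcp_rot: [-179.4, -2.0, 84.4]
ft_force: [0.0, 0.0, -3.3]
finger_gap: 11.7
grip_force: 34.7
```

```bash
python3 -c "from h import *;st();rk()"
```

```text
20.9333 [-25.61  22.73  73.88   1.68  84.62 -20.19] [ 637.6 -237.   169.1] [-179.42   -2.     84.4 ] toolz [-0.0067  0.0357 -0.9993] tilt 2.08 az 100.7 F [ 0.   0.  -3.3] gap 11.7 grip 34.7
rack tilt normal, along -0.0101 0.0348
```

>>> {"fn": "carry_out", "kwargs": {
  "commands": [
    {"jaw": 0.005,"translation": [0,0.0015,0],"spin": 0},
    {"jaw": 0.005,"translation": [0,0.001,0],"spin": 0},
    {"jaw": 0.005,"translation": [0,0,0],"spin": 0},
    {"jaw": 0.005,"translation": [0,0,0.002],"spin": 0},
    {"jaw": 0.005,"translation": [0,0,0.002],"spin": 0},
    {"jaw": 0.005,"translation": [0,0,0.002],"spin": 0},
    {"jaw": 0.005,"translation": [0,0,0.002],"spin": 0},
    {"jaw": 0.005,"translation": [0,0,0],"spin": 0}
  ]
}}

```text
time: 21.6
tool_pos: [639.7, -236.7, 160.1]
tcp_rot: [-179.4, -2.0, 84.4]
ft_force: [-0.4, -0.6, -1.6]
finger_gap: 11.4
grip_force: 34.7
```

```bash
cat >> h.py <<'E'
def rp():
    p=r.sense()["tool_pos"]-np.array([572.7,-231.9,0]);a=np.radians(-5.55)
    print("TCP in rack x,y",(p[0]*np.cos(a)+p[1]*np.sin(a)).round(2),(-p[0]*np.sin(a)+p[1]*np.cos(a)).round(2),"bottom z~",(p[2]-94).round(1))
E
python3 -c "from h import *;st();rk();rp()"
```

```text
21.6 [-25.51  23.4   73.97   1.69  83.92 -20.12] [ 639.7 -236.7  160.1] [-179.35   -2.02   84.4 ] toolz [-0.0078  0.0362 -0.9993] tilt 2.12 az 102.2 F [-0.4 -0.6 -1.6] gap 11.4 grip 34.7
rack tilt normal, along -0.0113 0.0352
TCP in rack x,y 67.11 1.66 bottom z~ 66.1
```

>>> {"fn": "carry_out", "kwargs": {
  "commands": [
    {"jaw": 0.005,"translation": [0,0,0.003],"spin": 0},
    {"jaw": 0.005,"translation": [0,0,0.003],"spin": 0},
    {"jaw": 0.005,"translation": [-0.0005,0,0.003],"spin": 0},
    {"jaw": 0.005,"translation": [0,0,0.003],"spin": 0},
    {"jaw": 0.005,"translation": [-0.0005,0,0.003],"spin": 0},
    {"jaw": 0.005,"translation": [0,0,0.003],"spin": 0},
    {"jaw": 0.005,"translation": [-0.0005,0,0.002],"spin": 0},
    {"jaw": 0.005,"translation": [0,0,0.001],"spin": 0}
  ]
}}

```text
time: 22.27
tool_pos: [639.5, -237.7, 139.4]
tcp_rot: [-179.4, -2.0, 84.4]
ft_force: [0.1, -0.1, -1.8]
finger_gap: 11.2
grip_force: 34.7
```

```bash
python3 -c "from h import *;st();rk();rp()"
```

```text
22.2667 [-25.59  24.23  75.12   1.69  81.92 -20.25] [ 639.5 -237.7  139.4] [-179.38   -2.     84.4 ] toolz [-0.0074  0.0359 -0.9993] tilt 2.1 az 101.6 F [ 0.1 -0.1 -1.8] gap 11.2 grip 34.7
rack tilt normal, along -0.0108 0.035
TCP in rack x,y 67.06 0.73 bottom z~ 45.4
```

>>> {"fn": "carry_out", "kwargs": {
  "commands": [
    {"jaw": 0.005,"translation": [0,0,0.001],"spin": 0},
    {"jaw": 0.005,"translation": [0,0,0.001],"spin": 0},
    {"jaw": 0.005,"translation": [0,0,0.001],"spin": 0},
    {"jaw": 0.005,"translation": [0,0,0.001],"spin": 0},
    {"jaw": 0.005,"translation": [0,0,0.001],"spin": 0},
    {"jaw": 0.005,"translation": [0,0,0.0005],"spin": 0},
    {"jaw": 0.005,"translation": [0,0,0],"spin": 0},
    {"jaw": 0.005,"translation": [0,0,0],"spin": 0}
  ]
}}

```text
time: 22.93
tool_pos: [639.7, -237.5, 134.5]
tcp_rot: [-179.4, -2.0, 84.4]
ft_force: [-1.2, -0.7, -2.3]
finger_gap: 11.5
grip_force: 34.7
```

>>> {"fn": "carry_out", "kwargs": {
  "commands": [
    {"jaw": 0.005,"translation": [0,0,0.0005],"spin": 0},
    {"jaw": 0.005,"translation": [0,0,0.0005],"spin": 0},
    {"jaw": 0.005,"translation": [0,0,0.0005],"spin": 0},
    {"jaw": 0.005,"translation": [0,0,0.0005],"spin": 0},
    {"jaw": 0.005,"translation": [0,0,0.0005],"spin": 0},
    {"jaw": 0.005,"translation": [0,0,0.0005],"spin": 0},
    {"jaw": 0.005,"translation": [0,0,0.0005],"spin": 0},
    {"jaw": 0.005,"translation": [0,0,0.0005],"spin": 0}
  ]
}}

```text
time: 23.6
tool_pos: [639.7, -237.3, 130.5]
tcp_rot: [-179.4, -2.0, 84.4]
ft_force: [-0.1, -0.1, -2.8]
finger_gap: 11.3
grip_force: 34.7
```

>>> {"fn": "carry_out", "kwargs": {
  "commands": [
    {"jaw": 0.005,"translation": [0,0,0.0005],"spin": 0},
    {"jaw": 0.005,"translation": [0,0,0.0005],"spin": 0},
    {"jaw": 0.005,"translation": [0,0,0.0005],"spin": 0},
    {"jaw": 0.005,"translation": [0,0,0.0005],"spin": 0},
    {"jaw": 0.005,"translation": [0,0,0.0005],"spin": 0},
    {"jaw": 0.005,"translation": [0,0,0.0005],"spin": 0},
    {"jaw": 0.005,"translation": [0,0,0.0005],"spin": 0},
    {"jaw": 0.005,"translation": [0,0,0.0005],"spin": 0}
  ]
}}

```text
time: 24.27
tool_pos: [639.7, -237.2, 126.5]
tcp_rot: [-179.4, -2.0, 84.4]
ft_force: [-0.4, 0.6, -2.8]
finger_gap: 11.8
grip_force: 34.7
```

>>> {"fn": "carry_out", "kwargs": {
  "commands": [
    {"jaw": 0.005,"translation": [0,0,0.0005],"spin": 0},
    {"jaw": 0.005,"translation": [0,0,0.0005],"spin": 0},
    {"jaw": 0.005,"translation": [0,0,0.0005],"spin": 0},
    {"jaw": 0.005,"translation": [0,0,0.0005],"spin": 0},
    {"jaw": 0.005,"translation": [0,0,0.0005],"spin": 0},
    {"jaw": 0.005,"translation": [0,0,0.0005],"spin": 0},
    {"jaw": 0.005,"translation": [0,0,0.0005],"spin": 0},
    {"jaw": 0.005,"translation": [0,0,0.0005],"spin": 0}
  ]
}}

```text
time: 24.93
tool_pos: [639.7, -237.0, 122.5]
tcp_rot: [-179.4, -2.0, 84.4]
ft_force: [0.6, -0.6, -2.2]
finger_gap: 11.6
grip_force: 34.7
```

>>> {"fn": "carry_out", "kwargs": {
  "commands": [
    {"jaw": 0.005,"translation": [0,0,0.0005],"spin": 0},
    {"jaw": 0.005,"translation": [0,0,0.0005],"spin": 0},
    {"jaw": 0.005,"translation": [0,0,0.0005],"spin": 0},
    {"jaw": 0.005,"translation": [0,0,0.0005],"spin": 0},
    {"jaw": 0.005,"translation": [0,0,0.0005],"spin": 0},
    {"jaw": 0.005,"translation": [0,0,0.0005],"spin": 0},
    {"jaw": 0.005,"translation": [0,0,0.0005],"spin": 0},
    {"jaw": 0.005,"translation": [0,0,0.0005],"spin": 0}
  ]
}}

```text
time: 25.6
tool_pos: [639.6, -236.9, 118.5]
tcp_rot: [-179.4, -2.0, 84.4]
ft_force: [0.5, 0.6, -1.9]
finger_gap: 11.1
grip_force: 34.7
```

>>> {"fn": "carry_out", "kwargs": {
  "commands": [
    {"jaw": 0.005,"translation": [0,0,0.0005],"spin": 0},
    {"jaw": 0.005,"translation": [0,0,0.0005],"spin": 0},
    {"jaw": 0.005,"translation": [0,0,0.0005],"spin": 0},
    {"jaw": 0.005,"translation": [0,0,0.0005],"spin": 0},
    {"jaw": 0.005,"translation": [0,0,0.0005],"spin": 0},
    {"jaw": 0.005,"translation": [0,0,0.0005],"spin": 0},
    {"jaw": 0.005,"translation": [0,0,0.0005],"spin": 0},
    {"jaw": 0.005,"translation": [0,0,0.0005],"spin": 0}
  ]
}}

```text
time: 26.27
tool_pos: [639.6, -236.8, 114.5]
tcp_rot: [-179.4, -2.0, 84.4]
ft_force: [-0.3, -0.1, -1.7]
finger_gap: 11.6
grip_force: 34.7
```

>>> {"fn": "carry_out", "kwargs": {
  "commands": [
    {"jaw": 0.005,"translation": [0,0,0.0005],"spin": 0},
    {"jaw": 0.005,"translation": [0,0,0.0005],"spin": 0},
    {"jaw": 0.005,"translation": [0,0,0.0005],"spin": 0},
    {"jaw": 0.005,"translation": [0,0,0.0005],"spin": 0},
    {"jaw": 0.005,"translation": [0,0,0.0005],"spin": 0},
    {"jaw": 0.005,"translation": [0,0,0.0005],"spin": 0},
    {"jaw": 0.005,"translation": [0,0,0.0005],"spin": 0},
    {"jaw": 0.005,"translation": [0,0,0.0005],"spin": 0}
  ]
}}

```text
time: 26.93
tool_pos: [639.8, -236.8, 111.2]
tcp_rot: [-179.5, -2.0, 84.4]
ft_force: [-1.5, 0.4, 4.7]
finger_gap: 11.4
grip_force: 35.7
```

>>> {"fn": "carry_out", "kwargs": {
  "commands": [
    {"jaw": 0.005,"translation": [0,0,0.0005],"spin": 0},
    {"jaw": 0.005,"translation": [0,0,0.0005],"spin": 0},
    {"jaw": 0.005,"translation": [0,0,0],"spin": 0},
    {"jaw": 0.005,"translation": [0,0,0],"spin": 0},
    {"jaw": 0.005,"translation": [0,0,0],"spin": 0},
    {"jaw": 0.005,"translation": [0,0,0],"spin": 0},
    {"jaw": 0.005,"translation": [0,0,0],"spin": 0},
    {"jaw": 0.005,"translation": [0,0,0],"spin": 0}
  ]
}}

```text
time: 27.6
tool_pos: [639.8, -236.8, 110.7]
tcp_rot: [-179.5, -2.0, 84.4]
ft_force: [-3.1, 0.6, 6.2]
finger_gap: 11.7
grip_force: 35.9
```

>>> {"fn": "carry_out", "kwargs": {
  "commands": [
    {"jaw": 0.005,"translation": [0,0,0.001],"spin": 0},
    {"jaw": 0.005,"translation": [0,0,0.0005],"spin": 0},
    {"jaw": 0.005,"translation": [0,0,0],"spin": 0},
    {"jaw": 0.005,"translation": [0,0,0],"spin": 0},
    {"jaw": 0.005,"translation": [0,0,0],"spin": 0},
    {"jaw": 0.005,"translation": [0,0,0],"spin": 0},
    {"jaw": 0.005,"translation": [0,0,0],"spin": 0},
    {"jaw": 0.005,"translation": [0,0,0],"spin": 0}
  ]
}}

```text
time: 28.27
tool_pos: [639.9, -236.8, 109.8]
tcp_rot: [-179.5, -2.0, 84.4]
ft_force: [-4.4, 0.9, 9.8]
finger_gap: 11.8
grip_force: 36.3
```

>>> {"fn": "carry_out", "kwargs": {
  "commands": [
    {"jaw": 0.005,"translation": [0,0,0],"spin": 0},
    {"jaw": 0.005,"translation": [0,0,0],"spin": 0},
    {"jaw": 0.005,"translation": [0,0,0],"spin": 0},
    {"jaw": 0.005,"translation": [0,0,0],"spin": 0},
    {"jaw": 0.005,"translation": [0,0,0],"spin": 0},
    {"jaw": 0.005,"translation": [0,0,0],"spin": 0},
    {"jaw": 0.005,"translation": [0,0,0],"spin": 0},
    {"jaw": 0.005,"translation": [0,0,0],"spin": 0}
  ]
}}

```text
time: 28.93
tool_pos: [639.9, -236.8, 109.8]
tcp_rot: [-179.5, -2.0, 84.4]
ft_force: [-4.9, 1.0, 10.3]
finger_gap: 11.6
grip_force: 36.3
```

>>> {"fn": "carry_out", "kwargs": {
  "commands": [
    {"jaw": 0.013,"translation": [0,0,0],"spin": 0},
    {"jaw": 0.015,"translation": [0,0,0],"spin": 0},
    {"jaw": 0.02,"translation": [0,0,0],"spin": 0},
    {"jaw": 0.026,"translation": [0,0,0],"spin": 0},
    {"jaw": 0.032,"translation": [0,0,0],"spin": 0},
    {"jaw": 0.036,"translation": [0,0,0],"spin": 0},
    {"jaw": 0.036,"translation": [0,0,0],"spin": 0},
    {"jaw": 0.036,"translation": [0,0,0],"spin": 0}
  ]
}}

```text
time: 29.6
tool_pos: [639.5, -236.5, 107.9]
tcp_rot: [-179.4, -2.0, 84.4]
ft_force: [0.5, -0.6, -0.2]
finger_gap: 35.9
grip_force: 0.0
```

>>> {"fn": "carry_out", "kwargs": {
  "commands": [
    {"jaw": 0.036,"translation": [0,0,-0.005],"spin": 0},
    {"jaw": 0.036,"translation": [0,0,-0.01],"spin": 0},
    {"jaw": 0.036,"translation": [0,0,-0.015],"spin": 0},
    {"jaw": 0.036,"translation": [0,0,-0.02],"spin": 0},
    {"jaw": 0.036,"translation": [0,0,-0.025],"spin": 0},
    {"jaw": 0.036,"translation": [0,0,-0.03],"spin": 0},
    {"jaw": 0.036,"translation": [0,0,-0.03],"spin": 0},
    {"jaw": 0.036,"translation": [0,0,-0.02],"spin": 0}
  ]
}}

```text
time: 30.27
tool_pos: [641.6, -242.7, 269.2]
tcp_rot: [-179.7, -1.9, 84.4]
ft_force: [0.4, -0.6, 0.6]
finger_gap: 36.2
grip_force: 0.0
```

```bash
python3 - <<'E'
from h import *
st()
a=r.snapshot("scene")["pixels"][60:320,170:450];b=r.snapshot("top")["pixels"][90:330,170:480]
o=np.zeros((520,800,3),np.uint8);x=cv2.resize(a,None,fx=1.45,fy=2*.725);y=cv2.resize(b,None,fx=1.25,fy=1.25)
o[:x.shape[0],:x.shape[1]]=x;o[:y.shape[0],410:410+y.shape[1]]=y;cv2.imwrite("pics/e.png",o)
E
```

```text
30.2667 [-25.89  21.08  65.52   1.67  94.29 -20.19] [ 641.6 -242.7  269.2] [-179.74   -1.88   84.41] toolz [-0.0014  0.033  -0.9995] tilt 1.89 az 92.4 F [ 0.4 -0.6  0.6] gap 36.2 grip 0.0
```

View pics/e.png

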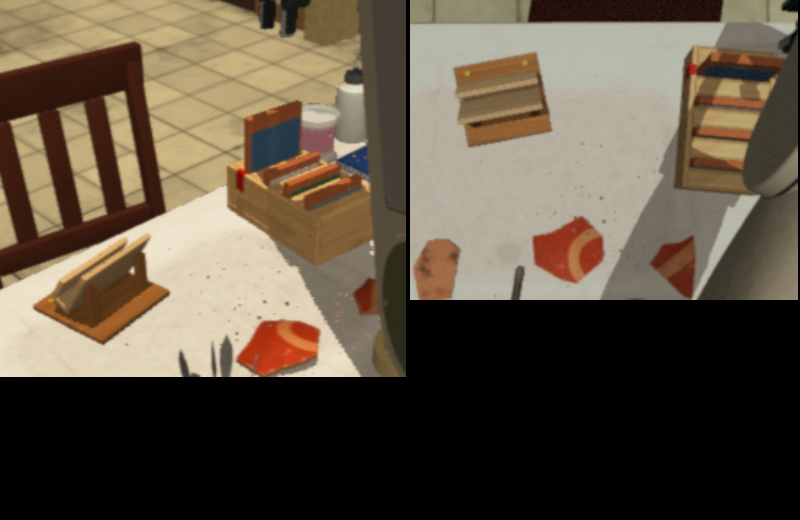

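The final picture shows the blue tile standing in the marked slot, at left view (272,140), with the red clip beside it at (240,180). The stand is empty, the other tiles and sherds are in place, and the gripper is clear above.

```bash
python3 -c "from bench import r;print(r.hand_in())"
```

```text
the job is handed in; nothing more can be done
None
```

The blue tile is standing on the stop in the red-clip slot: pushed home at about 10 N for over half a second, then released, and the job was handed in at about 30 s with the other tiles and the sherds undisturbed.

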